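# Weigh the rooks for the post

## Task

Get the rooks packed on the scale for posting: first check the scale by standing the brass check weight centred on its bare pan and letting go until it settles, and put the weight back on its felt pad. Then take the burnisher and press it slowly along the tape on the carton's floor, from the red-tabbed end right along to the far end at a few centimetres a second, stand it back in its pen stand, and only then set the carton squarely and centred on the pan, its long side along the pan's long side. Stand all the cream rooks that are there upright in the carton and leave the lot on the pan, without forcing the pan down to its stop or disturbing the ashtray, egg timer, king or tape roll.

Things in the scene. Friction and masses are not known exactly. Their poses are not given: they have to be found in the camera images.
- scale: Spring parcel scale (fixed), pale green enamelled body 150 x 160 x 83 mm with a round dial on its +x side and a flat steel platform on top. Origin: centre of its underside on the table. The platform's long side lies along its y axis.
- pan_top (a point): Centre of the top face of the scale's flat steel platform (the pan), 150 mm along x by 180 mm along y of the scale, 6 mm thick, no rim; 120 mm above the table when unloaded. It rides straight down with the pan; its axes are the scale's (z up).
- pan (a joint): How far the sprung pan has sunk, m: about 0 unloaded, growing downwards, about 1 mm per 80 g of load (the first 15 g do not show), stop at 22 mm.
- carton: Open-topped brown cardboard mailing carton, outside 142 mm (x) by 172 mm (y) by 45 mm high; walls and floor are 8 mm thick double-wall board, so inside it is 126 x 156 mm and 37 mm deep; 220 g. Loose. Origin: centre of its underside. A strip of paper tape, 36 mm wide, runs inside on the floor along the carton's y axis from wall to wall over the seam of its floor flaps; its -y end carries a red tab.
- seam0 (a point): Point on the tape on the carton's floor, at the red-tabbed end, 62 mm from the middle (16 mm from the end wall); 8 mm above the carton's underside. Axes as the carton's.
- seam1 (a point): Point on the tape, 31 mm from the middle towards the red tab.
- seam2 (a point): Point on the tape, at the middle of the carton's floor.
- seam3 (a point): Point on the tape, 31 mm from the middle away from the red tab.
- seam4 (a point): Point on the tape at its far end, 62 mm from the middle (16 mm from the end wall).
- weight: Brass 500 g check weight: cylinder 50 mm in diameter, 30 mm high, with a knob on top 24 mm in diameter reaching from 30 to 52 mm high. Loose. Origin: centre of its underside; z is its axis.
- weight_pad: Round green felt pad (fixed), 90 mm in diameter, 2 mm thick, on which the check weight is kept. Origin: centre of its underside on the table.
- burnisher: Tape burnisher: a round wooden stick 150 mm long with a white nylon nose at its foot, kept upright, nose down, in the pen stand. Diameter 18 mm up to 65 mm from the nose, 20 mm above that; nose flat 15 mm wide; 70 g. Loose. Origin: centre of the nose's end face; z runs up along the stick.
- nose (a point): The working end: centre of the nose's end face (the origin of the burnisher).
- pen_stand: Black pen stand (fixed): foot 80 mm in diameter, 5 mm thick, carrying an upright funnel 56 mm high. The burnisher stands in its bore, which is 26 mm in diameter from the floor (5 mm above the table) up to 40 mm and flares above that to about 52 mm at the mouth. Origin: centre of its underside.
- rook1: Cream plastic rook of a jumbo chess set, weighted in its base, 84 mm high, base 48 mm in diameter and 11 mm high, waist 30 mm, crown 37 mm in diameter from 58 to 84 mm high; about 95 g. Loose; from two to four of them are there (None if absent). Origin: centre of its underside; z is its axis.
- rook2: Cream plastic rook of a jumbo chess set, weighted in its base, 84 mm high, base 48 mm in diameter and 11 mm high, waist 30 mm, crown 37 mm in diameter from 58 to 84 mm high; about 95 g. Loose; from two to four of them are there (None if absent). Origin: centre of its underside; z is its axis.
- rook3: Cream plastic rook of a jumbo chess set, weighted in its base, 84 mm high, base 48 mm in diameter and 11 mm high, waist 30 mm, crown 37 mm in diameter from 58 to 84 mm high; about 95 g. Loose; from two to four of them are there (None if absent). Origin: centre of its underside; z is its axis.
- rook4: Cream plastic rook of a jumbo chess set, weighted in its base, 84 mm high, base 48 mm in diameter and 11 mm high, waist 30 mm, crown 37 mm in diameter from 58 to 84 mm high; about 95 g. Loose; from two to four of them are there (None if absent). Origin: centre of its underside; z is its axis.
- ashtray: Empty glass ashtray, 110 mm in diameter, 28 mm high (bystander). Origin: centre of its underside.
- timer: Orange egg timer with a twist dial, 62 mm in diameter, 70 mm high (bystander). Origin: centre of its underside.
- king: Dark brown king of the chess set, 54 mm in diameter, 142 mm high (bystander). Origin: centre of its underside.
- tape_roll: Roll of brown paper tape lying flat, 104 mm in diameter, 38 mm high (bystander). Origin: centre of its underside.
Mind the look-alikes: they are no part of the job. There is more than one size of the weight; the job needs the middle-sized.

How it is judged:
By the outcome, as a careful person would: the job done as asked, in the order asked, and still so for the second after the job is handed in, with the robot touching nothing.
Of rook1, rook2, rook3, rook4 only 2 to 4 are there at a start; the rules pass over those that are not, and their reading is None.
At some moment in a run one of weight, rook1, rook2, rook3, rook4 may be knocked a few centimetres aside while the robot is not near it.
It also fails if it takes over 210 s, if anything falls off the work surface, if the arm or the gripper's body presses on something with over 40 N, if the wrist force passes 120 N, or if a joint passes its speed limit or range.

## Robot

A 7-joint arm with a two-finger parallel gripper is mounted at the origin on the work surface. World frame = base frame: x ahead of the robot, y to its left, z up, the work surface at z = 0. Lengths are in m, angles in rad, forces in N, time in s.
With the tool pointing down it reaches from about 0.425 to 1.025 m from the base axis. Payload 3.6 kg.
Tool frame: the origin (TCP) lies midway between the tips of the shut fingers; the grasp point (between the pads) lies 19 mm behind it (ctrl.grip_depth is the distance from the TCP to the grasp point, in m); z points along the fingers, y is the line along which they close (so a half turn about z gives the same grasp; the last joint's range is limited). The gripper opens to 85 mm and grips with 20 to 120 N. Pads are 22 mm wide; open, the fingers measure 114 mm over their backs; the gripper's body (76 mm by 85 mm) begins 54 mm behind the grasp point. The pads swing forward as they close: fully open they stand 13 mm farther back than shut.
Start: joints at [-1.379, 0.591, 0.048, 1.609, -0.033, 0.943, -0.034], TCP at [0.204, 0.696, 0.231] pointing down, gripper open.
Joint ranges: [-2.69, 2.69], [-0.47, 2.24], [-1.27, 1.36], [0.19, 2.51], [-1.53, 4.68], [0.08, 2.07], [-3.09, 3.09]. Speed limits (rad/s): [2.57, 2.57, 3.14, 3.14, 3.14, 3.14, 3.14].

## Interface

Orientations are given as a 3x3 rotation matrix whose columns are the frame's x, y, z axes.
In Python, from plant import ctrl gives the robot as it stands.
- The arm moves only by the tool play_rows, never from a script. Its argument "commands" is a list of rows, each a list of 7 numbers: the turn, a rotation vector about the tool's x, y, z in rad, then the shift along the tool's x, y, z in cm, then the closure in counts, from 0 (fully open) to 255 (shut). A call has 1 to 8 rows; each row is the pose to reach, as a shift and turn from the pose commanded when the call began, along the tool's axes at that moment; what a row does not reach only later rows make up. A row lasts 1/10 s, in which the tool goes at most 50 mm and 8.59 degrees, less where a joint would pass 70% of its speed; a pose out of reach is approached as far as the arm can. A call with a gripper value outside its range is refused whole. The fingers move at their own pace and stop on an object; "force" is the grip in N (left out, the last holds). Time passes only in rows, so rows that repeat a pose let the fingers close. It gives the time, the measured TCP pose, the force, the opening and the grip force at its end, in the units of the state.
- ctrl.get_state(): the state, without advancing time (a new reading comes with each control period).
- ctrl.snapshot(name): name is "scene" or "top"; returns a dict with "image" (480x640x3 uint8, blue, green, red), "vfov" (degrees; the focal length in pixels is half the picture's height over the tangent of half this angle, whatever the lens; pixels are square), "cx", "cy" (the principal point, pixels), "dist_coeffs" ([k1, k2, p1, p2, k3] as OpenCV has them; the pictures are not rectified), "T" (4x4, takes a point from camera to world coordinates). Camera axes: x right, y up, looking along -z (the intrinsics and any distortion apply to the point x, -y, -z); pixel columns grow to the right and rows downward; lengths in m; the calibration is good to about 2 mm. A picture is of the moment at which its call begins. There is no depth.
- ctrl.finish_job(): hands the job in; it is judged then, once.
Trained networks look in the newest picture that a camera, given by its name, has taken for a name from the list of things; names that differ only in an ending like _2 or _b are one class to them, and where a whole thing is asked for, a point or a joint stands for the part that bears it (a point fixed in the world has none). Each returns a list of dicts, best first, with "p" (0 to 1); they miss things now and then, are a little off and sometimes report something else, mostly with a low value. They report only what shows in the picture. A call takes as long as a camera call. They do not tell look-alikes from the thing itself.
- ctrl.silhouettes(thing, camera): "region" (480x640 bool, what is visible of it).
- ctrl.pinpoint(thing, camera): "centre" ([x, y, z] in m, in world coordinates, good to about 4 mm: a listed point, or the origin of a listed thing).
The state is a dict: "clock": time; "q": joint angles; "joint_velocities": joint speeds; "tau": joint torques, N m; "tool_pos": TCP position; "ee_rot": TCP orientation; "force": force on the tool from outside, world axes, zero at the start; "torque": the same for the moment, N m; "gripper_width": finger opening in m; "grasp_force": force on a finger pad.
Only numpy, scipy, OpenCV 4.12 (cv2) and the standard library are available. Lean on these libraries where they do the work, as an engineer would, in place of code of your own. Each camera call takes 0.05 s, during which the arm holds its last target. There are 200 camera calls.

## Working session

There is one attempt and no reset: what is moved stays moved. The work goes in short steps, Python scripts to look and compute and a tool call to move; the robot and the scene stay as the last step left them, time stands still between calls to the robot, and variables do not carry over. Pictures are saved under pics/ and viewed, at most 14 in all, crops included, and the job is handed in when it is done.

Besides the shell and the picture viewer there is one more tool, called after "Request:" by a JSON object that holds its "api" and its "payload". play_rows: Moves the arm, as the interface text tells. Its arguments: {"type":"object","properties":{"commands":{"type":"array"},"force":{"type":"number"}},"required":["commands"]}

```bash
ls; mkdir -p pics
cat > h.py <<'E'
import numpy as np, cv2
from plant import ctrl
def K(s):
    f=240/np.tan(np.radians(s["vfov"])/2); return np.array([[f,0,s["cx"]],[0,f,s["cy"]],[0,0,1.]])
def ray(s,px,z):
    u=cv2.undistortPoints(np.array([[px]],float),K(s),np.array(s["dist_coeffs"],float))[0,0]
    T=np.array(s["T"]); d=T[:3,:3]@np.array([u[0],-u[1],-1]); o=T[:3,3]
    return o+d*(z-o[2])/d[2]
def proj(s,p):
    T=np.array(s["T"]); c=T[:3,:3].T@(np.array(p,float)-T[:3,3]); 
    return cv2.projectPoints(np.array([[c[0],-c[1],-c[2]]]),np.zeros(3),np.zeros(3),K(s),np.array(s["dist_coeffs"],float))[0][0,0]
def snap(n,f=None):
    s=ctrl.snapshot(n)
    if f: cv2.imwrite("pics/"+f,s["image"])
    return s
def st():
    s=ctrl.get_state(); print("t",round(s["clock"],2),"pos",np.round(s["tool_pos"],4),"rot",np.round(np.array(s["ee_rot"]),3).tolist(),"w",round(s["gripper_width"],4),"F",np.round(s["force"],1)); return s
E
python3 - <<'E'
from h import *
st()
for c in("scene","top"):
    s=snap(c,c+"0.png"); print(c,np.round(np.array(s["T"])[:3,3],3),s["vfov"],s["dist_coeffs"])
    for n in"scale pan_top carton seam0 seam4 weight weight_pad burnisher pen_stand rook1 ashtray timer king tape_roll".split():
        for d in ctrl.pinpoint(n,c)[:6]:
            if d["p"]>.2: print(n,round(d["p"],2),np.round(d["centre"],3),np.round(proj(s,d["centre"])).astype(int))
E
```

```text
pics
t 0.0 pos [0.2034 0.695  0.2301] rot [[-0.96, 0.281, -0.001], [0.281, 0.96, -0.002], [-0.0, -0.002, -1.0]] w 0.0854 F [ 0.3  0.2 -0.3]
scene [1.153 0.144 1.097] 49.6071973850271 [-0.01876706  0.          0.          0.          0.        ]
scale 0.93 [0.476 0.227 0.   ] [400 245]
scale 0.4 [ 0.647 -0.424 -0.001] [122 260]
pan_top 0.77 [0.481 0.228 0.122] [408 219]
carton 0.83 [ 0.48  -0.21   0.002] [227 217]
carton 0.68 [ 0.466  0.404 -0.001] [472 254]
seam0 0.84 [ 0.492 -0.148  0.008] [250 224]
seam0 0.78 [ 0.472 -0.268  0.008] [206 210]
seam0 0.73 [ 0.474 -0.237  0.008] [217 212]
seam0 0.58 [ 0.478 -0.208  0.006] [228 216]
seam0 0.56 [ 0.484 -0.176  0.01 ] [239 219]
seam4 0.84 [ 0.492 -0.148  0.008] [250 224]
seam4 0.78 [ 0.472 -0.268  0.008] [206 210]
seam4 0.73 [ 0.474 -0.237  0.008] [217 212]
seam4 0.58 [ 0.478 -0.208  0.006] [228 216]
seam4 0.56 [ 0.484 -0.176  0.01 ] [239 219]
weight 0.84 [0.465 0.406 0.002] [473 253]
weight 0.83 [0.35  0.399 0.002] [472 214]
weight 0.6 [0.445 0.509 0.002] [516 253]
weight_pad 0.97 [ 0.465  0.403 -0.003] [471 254]
weight_pad 0.45 [0.478 0
[... 1532 characters left out ...]
9 0.002] [170 318]
weight 0.67 [0.447 0.511 0.001] [127 275]
weight 0.58 [ 0.498 -0.146  0.007] [405 263]
weight_pad 0.77 [ 0.472  0.405 -0.001] [173 267]
burnisher 0.67 [ 0.486 -0.427  0.004] [522 272]
burnisher 0.47 [ 0.648 -0.425  0.001] [517 207]
pen_stand 0.82 [ 0.486 -0.424  0.   ] [520 272]
rook1 0.96 [ 0.675 -0.097  0.   ] [384 192]
rook1 0.86 [ 0.439 -0.009  0.002] [346 286]
rook1 0.59 [ 0.666  0.09  -0.002] [308 193]
rook1 0.54 [0.471 0.404 0.   ] [173 267]
ashtray 0.73 [ 0.641  0.442 -0.001] [165 198]
timer 0.95 [ 0.715  0.31  -0.   ] [221 172]
king 0.75 [ 0.72  -0.328  0.001] [476 178]
tape_roll 0.68 [ 0.649 -0.423 -0.004] [515 207]
tape_roll 0.51 [ 0.479 -0.204  0.003] [429 272]
```

View pics/scene0.png

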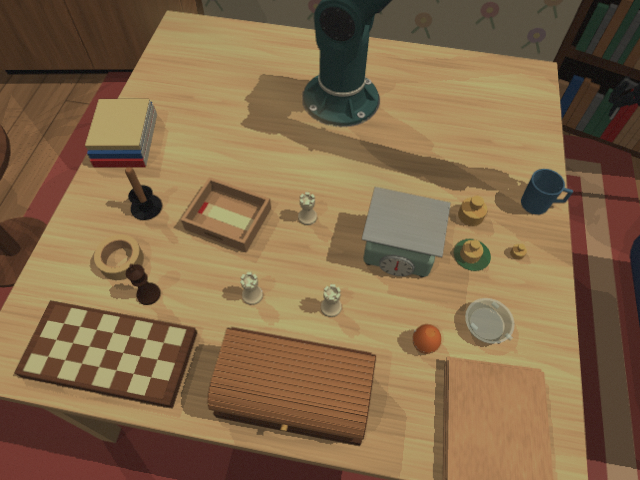

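View pics/top0.png

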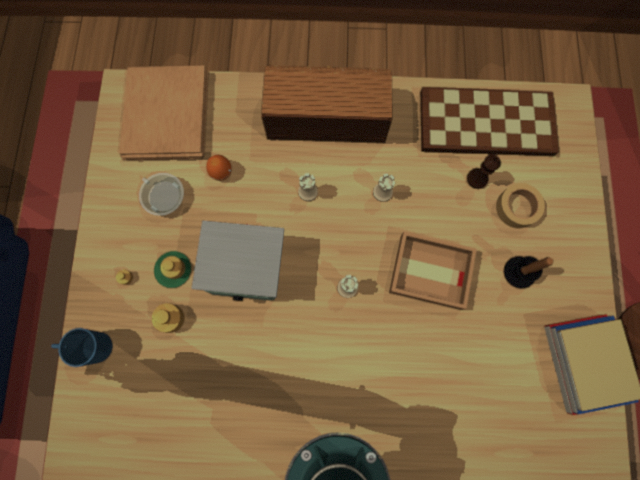

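The scene shows three cream rooks, at (307,208), (250,288) and (331,299). The carton is at (227,215) with its red tab on the -y side, the stand with burnisher at (146,205) and the scale at (405,220).
These could pass for the check weight: (473,210) large and off the pad, (472,250) on the felt pad, and (519,251) small. My choice is the middle-sized one on the pad, which I'll check in a close crop.

```bash
cat >> h.py <<'E'
def rect(s,reg,z):
    c=max(cv2.findContours(reg.astype(np.uint8),0,2)[0],key=cv2.contourArea)[:,0]
    P=np.array([ray(s,p,z)[:2] for p in c],np.float32); r=cv2.minAreaRect(P); return r
E
python3 - <<'E'
from h import *
a=cv2.imread("pics/scene0.png")[180:280,440:550]; b=cv2.imread("pics/top0.png")[225:345,100:300]
a=cv2.resize(a,None,fx=4,fy=4,interpolation=2); b=cv2.resize(b,None,fx=1.75,fy=1.75)
o=np.zeros((400,800,3),np.uint8); o[:400,:440]=a; o[:b.shape[0],445:445+b.shape[1]]=b; cv2.imwrite("pics/c1.png",o)
for c in("scene","top"):
    s=snap(c)
    for d in ctrl.silhouettes("pan_top",c)[:2]: print(c,"pan",d["p"],rect(s,d["region"],.12))
    for d in ctrl.silhouettes("carton",c)[:2]: print(c,"carton",d["p"],rect(s,d["region"],.045))
    for d in ctrl.silhouettes("weight",c)[:4]:
        y,x=np.where(d["region"]); print("w",d["p"],x.mean(),y.mean(),np.ptp(x),np.ptp(y))
    for d in ctrl.silhouettes("burnisher",c)[:1]:
        y,x=np.where(d["region"]); print("b",d["p"],x.mean(),y.mean(),x.min(),x.max(),y.min(),y.max())
E
```

```text
scene pan 0.88 ((0.4809804856777191, 0.22586823999881744), (0.18208932876586914, 0.157041996717453), 86.78201293945312)
scene carton 0.63 ((0.4923888146877289, -0.20206868648529053), (0.19084857404232025, 0.16509348154067993), 77.83427429199219)
w 0.96 471.10117647058826 250.8164705882353 22 23
w 0.71 518.1935483870968 250.81182795698925 16 14
w 0.56 471.94006309148267 210.90694006309147 27 29
b 0.67 135.0215053763441 184.32258064516128 125 145 168 201
top pan 0.66 ((0.4769882261753082, 0.22915925085544586), (0.18488729000091553, 0.15448135137557983), 86.58798217773438)
top pan 0.37 ((0.44875454902648926, 0.365925133228302), (0.07797923684120178, 0.07910805940628052), 5.466889381408691)
top carton 0.92 ((0.4763611853122711, -0.2024887204170227), (0.17772623896598816, 0.14984332025051117), 78.03956604003906)
w 0.81 167.74628712871288 317.43935643564356 33 29
w 0.75 172.35266821345706 267.40371229698377 23 21
w 0.48 124.02985074626865 276.67661691542287 16 15
b 0.75 237.84133153092262 258.9222710375127 192 282 220 297
```

View pics/c1.png

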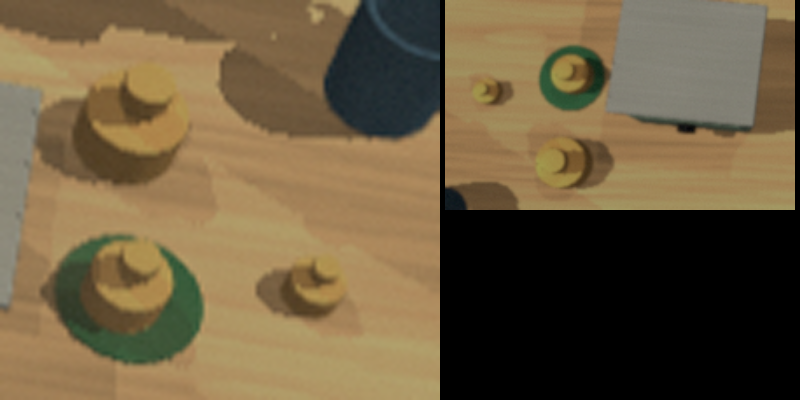

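The crop shows the big weight (off the pad), the middle one on the green pad and the small one to its right, so the pad weight is the right one. I'll move above it with the tool aligned to the world axes.

Request:
{"api": "play_rows", "payload": {"commands": [[0,0,-0.285,-33.5,-20.7,3,0],[0,0,-0.285,-33.5,-20.7,3,0],[0,0,-0.285,-33.5,-20.7,3,0],[0,0,-0.285,-33.5,-20.7,3,0],[0,0,-0.285,-33.5,-20.7,3,0],[0,0,-0.285,-33.5,-20.7,3,0],[0,0,-0.285,-33.5,-20.7,3,0],[0,0,-0.285,-33.5,-20.7,3,0]]}}

```text
clock: 2.8
tool_pos: [0.4689, 0.4007, 0.2014]
ee_rot: [[-1.0, 0.001, 0.001], [0.001, 1.0, -0.0], [-0.001, -0.0, -1.0]]
force: [0.7, 0.8, 0.5]
gripper_width: 0.0857
grasp_force: 0.0
```

Request:
{"api": "play_rows", "payload": {"commands": [[0,0,0,0,0,0,0],[0,0,0,0,0,0,0],[0,0,0,0,0,0,0],[0,0,0,0,0,0,0]]}}

```text
clock: 3.2
tool_pos: [0.4655, 0.4051, 0.2015]
ee_rot: [[-1.0, -0.004, -0.001], [-0.004, 1.0, 0.001], [0.001, 0.001, -1.0]]
force: [-0.5, 0.5, -1.1]
gripper_width: 0.0852
grasp_force: 0.0
```

Run:
```python
from h import *
st()
for c in("scene","top"):
    s=snap(c,c+"1.png")
    for d in ctrl.pinpoint("weight",c)[:4]: print(round(d["p"],2),np.round(d["centre"],3))
```

```text
t 3.2 pos [0.4655 0.4051 0.2015] rot [[-1.0, -0.004, -0.001], [-0.004, 1.0, 0.001], [0.001, 0.001, -1.0]] w 0.0852 F [-0.5  0.5 -1.1]
0.75 [0.464 0.401 0.004]
0.74 [0.35  0.397 0.002]
0.59 [ 0.674 -0.092 -0.002]
0.47 [0.441 0.51  0.001]
0.9 [0.469 0.398 0.005]
0.72 [0.445 0.519 0.   ]
```

Request:
{"api": "play_rows", "payload": {"commands": [[0,0,0,0,-0.2,5,0],[0,0,0,0,-0.2,10,0],[0,0,0,0,-0.2,14,0],[0,0,0,0,-0.2,17,0],[0,0,0,0,-0.2,19.4,0],[0,0,0,0,-0.2,19.4,0]], "force": 60}}

```text
clock: 4.0
tool_pos: [0.4647, 0.3997, 0.0041]
ee_rot: [[-1.0, -0.001, -0.005], [-0.001, 1.0, -0.004], [0.005, -0.004, -1.0]]
force: [-1.5, -0.5, 0.0]
gripper_width: 0.0854
grasp_force: 0.0
```

Request:
{"api": "play_rows", "payload": {"commands": [[0,0,0,0,0,0,60],[0,0,0,0,0,0,90],[0,0,0,0,0,0,120],[0,0,0,0,0,0,150],[0,0,0,0,0,0,150],[0,0,0,0,0,0,150],[0,0,0,0,0,0,150]]}}

```text
clock: 4.7
tool_pos: [0.468, 0.4011, 0.0094]
ee_rot: [[-1.0, 0.0, 0.002], [0.0, 1.0, 0.001], [-0.002, 0.001, -1.0]]
force: [-0.5, -1.7, 5.4]
gripper_width: 0.0481
grasp_force: 62.3
```

Request:
{"api": "play_rows", "payload": {"commands": [[0,0,0,0,0,0,60],[0,0,0,0,0,0,60],[0,0,0,0,0,-0.5,60],[0,0,0,0,0,-0.5,100],[0,0,0,0,0,-0.5,150],[0,0,0,0,0,-0.5,150],[0,0,0,0,0,-0.5,150],[0,0,0,0,0,-0.5,150]]}}

```text
clock: 5.5
tool_pos: [0.4674, 0.4014, 0.0133]
ee_rot: [[-1.0, -0.0, 0.001], [-0.0, 1.0, 0.001], [-0.001, 0.001, -1.0]]
force: [-0.6, -0.9, 6.7]
gripper_width: 0.0477
grasp_force: 60.9
```

Request:
{"api": "play_rows", "payload": {"commands": [[0,0,0,0,0,-2,150],[0,0,0,0,0,-6,150],[0,0,0,0,0,-11,150],[0,0,0,0,0,-16,150],[0,0,0,0,0,-18,150],[0,0,0,0,0,-18,150]]}}

```text
clock: 6.1
tool_pos: [0.4684, 0.4023, 0.1953]
ee_rot: [[-1.0, -0.0, 0.005], [-0.0, 1.0, 0.004], [-0.005, 0.004, -1.0]]
force: [0.9, 0.7, -5.3]
gripper_width: 0.0478
grasp_force: 64.3
```

Request:
{"api": "play_rows", "payload": {"commands": [[0,0,0,-1.1,-4.5,0,150],[0,0,0,-1.1,-9,0,150],[0,0,0,-1.1,-13.5,0,150],[0,0,0,-1.1,-17.4,0,150],[0,0,0,-1.1,-17.4,0,150],[0,0,0,-1.1,-17.4,3,150],[0,0,0,-1.1,-17.4,5,150],[0,0,0,-1.1,-17.4,5,150]]}}

```text
clock: 6.9
tool_pos: [0.4741, 0.225, 0.1379]
ee_rot: [[-1.0, -0.0, -0.01], [-0.0, 1.0, -0.005], [0.01, -0.005, -1.0]]
force: [-1.3, -1.1, -5.6]
gripper_width: 0.0473
grasp_force: 64.0
```

Request:
{"api": "play_rows", "payload": {"commands": [[0,0,0,0,0,0.3,150],[0,0,0,0,0,0.6,150],[0,0,0,0,0,0.9,150],[0,0,0,0,0,1.2,150],[0,0,0,0,0,1.3,150],[0,0,0,0,0,1.3,150],[0,0,0,0,0,1.3,150]]}}

```text
clock: 7.6
tool_pos: [0.4785, 0.2274, 0.1297]
ee_rot: [[-1.0, -0.0, 0.001], [-0.0, 1.0, 0.001], [-0.001, 0.001, -1.0]]
force: [0.7, -0.3, -3.0]
gripper_width: 0.0478
grasp_force: 64.6
```

Run:
```python
from h import *
st()
for c in("scene","top"):
    s=snap(c,c+"2.png")
    for n in("weight","pan_top"):
      for d in ctrl.pinpoint(n,c)[:3]: print(n,round(d["p"],2),np.round(d["centre"],3))
st()
```

```text
t 7.6 pos [0.4785 0.2274 0.1297] rot [[-1.0, -0.0, 0.001], [-0.0, 1.0, 0.001], [-0.001, 0.001, -1.0]] w 0.0478 F [ 0.7 -0.3 -3. ]
weight 0.76 [0.441 0.514 0.003]
weight 0.64 [0.35  0.399 0.003]
weight 0.6 [0.477 0.233 0.118]
pan_top 0.64 [0.481 0.227 0.121]
pan_top 0.43 [ 0.49  -0.419 -0.005]
weight 0.6 [0.445 0.517 0.002]
pan_top 0.6 [ 0.49  -0.421 -0.001]
t 7.9 pos [0.4784 0.2272 0.1295] rot [[-1.0, -0.0, 0.001], [-0.0, 1.0, 0.0], [-0.001, 0.0, -1.0]] w 0.0477 F [ 0.7  0.6 -3.8]
```

Request:
{"api": "play_rows", "payload": {"commands": [[0,0,0,0,0,0.2,150],[0,0,0,0,0,0.3,150],[0,0,0,0,0,0.3,150],[0,0,0,0,0,0.3,80],[0,0,0,0,0,0.3,60],[0,0,0,0,0,0.3,30],[0,0,0,0,0,0.3,0],[0,0,0,0,0,0.3,0]]}}

```text
clock: 8.7
tool_pos: [0.4781, 0.227, 0.1264]
ee_rot: [[-1.0, -0.0, 0.0], [-0.0, 1.0, -0.0], [-0.0, -0.0, -1.0]]
force: [-0.5, -0.8, 0.3]
gripper_width: 0.0856
grasp_force: 0.0
```

Request:
{"api": "play_rows", "payload": {"commands": [[0,0,0,0,0,-2,0],[0,0,0,0,0,-6,0],[0,0,0,0,0,-8,0],[0,0,0,0,0,-8,0],[0,0,0,0,0,-8,0],[0,0,0,0,0,-8,0],[0,0,0,0,0,-8,0],[0,0,0,0,0,-8,0]]}}

```text
clock: 9.5
tool_pos: [0.4775, 0.2267, 0.2053]
ee_rot: [[-1.0, -0.0, -0.002], [-0.0, 1.0, -0.001], [0.002, -0.001, -1.0]]
force: [-0.2, 0.2, -0.8]
gripper_width: 0.0855
grasp_force: 0.0
```

Request:
{"api": "play_rows", "payload": {"commands": [[0,0,0,0,0,0,0],[0,0,0,0,0,0,0],[0,0,0,0,0,0,0],[0,0,0,0,0,0,0],[0,0,0,0,0,0,0],[0,0,0,0,0,0,0],[0,0,0,0,0,0,0],[0,0,0,0,0,0,0]]}}

```text
clock: 10.3
tool_pos: [0.4781, 0.227, 0.2063]
ee_rot: [[-1.0, -0.0, 0.0], [-0.0, 1.0, 0.0], [-0.0, 0.0, -1.0]]
force: [0.5, 0.2, 1.0]
gripper_width: 0.0856
grasp_force: 0.0
```

Request:
{"api": "play_rows", "payload": {"commands": [[0,0,0,0,0,0,0],[0,0,0,0,0,0,0],[0,0,0,0,0,0,0],[0,0,0,0,0,0,0],[0,0,0,0,0,0,0],[0,0,0,0,0,0,0],[0,0,0,0,0,0,0],[0,0,0,0,0,0,0]]}}

```text
clock: 11.1
tool_pos: [0.4781, 0.227, 0.2063]
ee_rot: [[-1.0, -0.0, 0.0], [-0.0, 1.0, -0.0], [-0.0, -0.0, -1.0]]
force: [0.4, -0.8, -0.6]
gripper_width: 0.0852
grasp_force: 0.0
```

Run:
```python
from h import *
st()
o=[]
for c in("scene","top"):
    s=snap(c)
    for n in("weight","pan_top","scale"):
      for d in ctrl.pinpoint(n,c)[:3]: print(n,round(d["p"],2),np.round(d["centre"],3))
    x,y=map(int,proj(s,[.479,.228,.12])); o.append(cv2.resize(s["image"][y-65:y+65,x-65:x+65],(390,390)))
cv2.imwrite("pics/w3.png",np.hstack(o))
```

```text
t 11.1 pos [0.4781 0.227  0.2063] rot [[-1.0, -0.0, 0.0], [-0.0, 1.0, -0.0], [-0.0, -0.0, -1.0]] w 0.0852 F [ 0.4 -0.8 -0.6]
weight 0.93 [0.477 0.231 0.113]
weight 0.92 [0.351 0.396 0.002]
weight 0.57 [0.44  0.516 0.004]
pan_top 0.71 [0.48  0.229 0.116]
pan_top 0.54 [ 0.486 -0.421  0.004]
scale 0.6 [0.479 0.225 0.002]
weight 0.62 [0.478 0.227 0.113]
weight 0.44 [0.443 0.517 0.001]
weight 0.41 [ 0.677 -0.094  0.   ]
pan_top 0.7 [0.478 0.224 0.116]
scale 0.87 [ 0.479  0.226 -0.002]
scale 0.42 [ 0.488 -0.425  0.001]
```

View pics/w3.png

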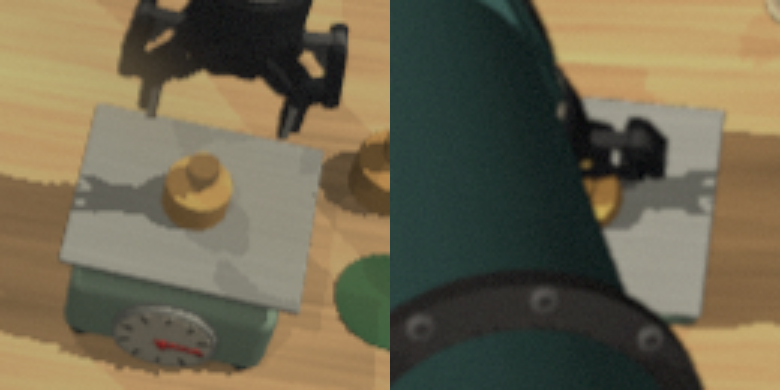

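The weight stands centred on the pan at about (197,190) in the left panel and has settled, with the pan down by about 6 mm. Next I put it back on its pad.

Request:
{"api": "play_rows", "payload": {"commands": [[0,0,0,0,0,4,0],[0,0,0,0,0,7,0],[0,0,0,0,0,8,0],[0,0,0,0,0,8,70],[0,0,0,0,0,8,100],[0,0,0,0,0,8,150],[0,0,0,0,0,8,150],[0,0,0,0,0,8,150]]}}

```text
clock: 12.3
tool_pos: [0.4791, 0.2275, 0.1274]
ee_rot: [[-1.0, -0.0, 0.003], [-0.0, 1.0, 0.001], [-0.003, 0.001, -1.0]]
force: [1.4, -0.7, 1.1]
gripper_width: 0.0477
grasp_force: 61.6
```

Request:
{"api": "play_rows", "payload": {"commands": [[0,0,0,0,0,0,150],[0,0,0,0,0,-2,150],[0,0,0,0,0,-5,150],[0,0,0,0,0,-8,150],[0,0,0,1.0,4.5,-8,150],[0,0,0,1.0,9,-8,150],[0,0,0,1.0,13.5,-8,150],[0,0,0,1.0,17.6,-8,150]]}}

```text
clock: 13.1
tool_pos: [0.4663, 0.4044, 0.2053]
ee_rot: [[-1.0, -0.001, -0.002], [-0.001, 1.0, -0.001], [0.002, -0.001, -1.0]]
force: [0.8, 0.9, -4.9]
gripper_width: 0.0475
grasp_force: 63.8
```

Request:
{"api": "play_rows", "payload": {"commands": [[0,0,0,0,0,0,150],[0,0,0,0,0,4,150],[0,0,0,0,0,9,150],[0,0,0,0,0,13,150],[0,0,0,0,0,16,150],[0,0,0,0,0,18,150],[0,0,0,0,0,18.5,150],[0,0,0,0,0,18.5,150]]}}

```text
clock: 13.9
tool_pos: [0.4671, 0.402, 0.0201]
ee_rot: [[-1.0, -0.0, -0.002], [-0.0, 1.0, -0.002], [0.002, -0.002, -1.0]]
force: [-0.3, -0.3, -5.0]
gripper_width: 0.0481
grasp_force: 63.9
```

Run:
```python
from h import *
st()
for c in("scene","top"):
    s=snap(c)
    for n in("weight","weight_pad"):
      for d in ctrl.pinpoint(n,c)[:3]: print(n,round(d["p"],2),np.round(d["centre"],3))
```

```text
t 13.9 pos [0.4671 0.402  0.0201] rot [[-1.0, -0.0, -0.002], [-0.0, 1.0, -0.002], [0.002, -0.002, -1.0]] w 0.0481 F [-0.3 -0.3 -5. ]
weight 0.89 [0.463 0.409 0.006]
weight 0.77 [0.349 0.395 0.002]
weight 0.59 [ 0.466  0.403 -0.001]
weight_pad 0.68 [ 0.466  0.404 -0.001]
weight 0.81 [0.357 0.399 0.003]
weight 0.52 [0.469 0.404 0.008]
weight 0.43 [0.445 0.518 0.002]
weight_pad 0.74 [ 0.472  0.405 -0.003]
weight_pad 0.2 [ 0.652 -0.425 -0.001]
```

Request:
{"api": "play_rows", "payload": {"commands": [[0,0,0,0,0.1,0.2,150],[0,0,0,0,0.1,0.4,150],[0,0,0,0,0.1,0.6,150],[0,0,0,0,0.1,0.6,150],[0,0,0,0,0.1,0.6,80],[0,0,0,0,0.1,0.6,40],[0,0,0,0,0.1,0.6,0],[0,0,0,0,0.1,0.6,0]]}}

```text
clock: 15.0
tool_pos: [0.4683, 0.4042, 0.0154]
ee_rot: [[-1.0, -0.0, 0.0], [-0.0, 1.0, 0.0], [-0.0, 0.0, -1.0]]
force: [-0.6, -0.3, 0.6]
gripper_width: 0.0852
grasp_force: 0.0
```

Request:
{"api": "play_rows", "payload": {"commands": [[0,0,0,0,0,-1,0],[0,0,0,0,0,-4,0],[0,0,0,0,0,-9,0],[0,0,0,0,0,-14,0],[0,0,0,0,0,-19,0],[0,0,0,0,0,-24,0],[0,0,0,0,0,-26,0],[0,0,0,0,-3,-26,0]]}}

```text
clock: 15.8
tool_pos: [0.4691, 0.3805, 0.2811]
ee_rot: [[-1.0, -0.006, 0.008], [-0.006, 1.0, 0.011], [-0.008, 0.011, -1.0]]
force: [-0.3, -0.9, -0.0]
gripper_width: 0.0851
grasp_force: 0.0
```

Request:
{"api": "play_rows", "payload": {"commands": [[0,0,0,0,-5,0,0],[0,0,0,0,-10,0,0],[0,0,0,0,-15,0,0],[0,0,0,0,-20,0,0],[0,0,0,0,-25,0,0],[0,0,0,0,-30,0,0],[0,0,0,0,-35,0,0],[0,0,0,0,-40,0,0]]}}

```text
clock: 16.6
tool_pos: [0.4676, -0.0279, 0.2762]
ee_rot: [[-1.0, -0.0, 0.001], [-0.0, 1.0, 0.0], [-0.001, 0.0, -1.0]]
force: [0.5, -0.6, -0.9]
gripper_width: 0.0851
grasp_force: 0.0
```

Run:
```python
from h import *
st()
o=[]
for c in("scene","top"):
    s=snap(c)
    for n in("weight","weight_pad","pen_stand","nose","burnisher"):
      for d in ctrl.pinpoint(n,c)[:2]: print(c,n,round(d["p"],2),np.round(d["centre"],3))
    for d in ctrl.silhouettes("burnisher",c)[:2]:
        y,x=np.where(d["region"]); print("b",d["p"],x.mean(),y.mean(),x.min(),x.max(),y.min(),y.max())
    x,y=map(int,proj(s,[.488,-.425,.07])); x0=max(x-40,0);o.append(cv2.resize(s["image"][y-40:y+40,x0:x0+80],(400,400),interpolation=2)); print(x0,y-40)
cv2.imwrite("pics/b4.png",np.hstack(o))
```

```text
t 16.6 pos [ 0.4676 -0.0279  0.2762] rot [[-1.0, -0.0, 0.001], [-0.0, 1.0, 0.0], [-0.001, 0.0, -1.0]] w 0.0851 F [ 0.5 -0.6 -0.9]
scene weight 0.79 [0.465 0.408 0.002]
scene weight 0.79 [0.44  0.512 0.004]
scene weight_pad 0.64 [ 0.464  0.407 -0.003]
scene weight_pad 0.25 [ 0.65   0.444 -0.   ]
scene pen_stand 0.83 [ 0.489 -0.422 -0.006]
scene pen_stand 0.39 [ 0.479 -0.207  0.01 ]
scene nose 0.7 [ 0.489 -0.421 -0.001]
scene nose 0.16 [ 0.721 -0.328  0.004]
b 0.82 135.17571884984025 185.18530351437698 125 145 168 202
97 150
top weight 0.95 [0.468 0.406 0.002]
top weight 0.86 [ 0.353  0.4   -0.   ]
top weight_pad 0.63 [ 0.469  0.404 -0.002]
top weight_pad 0.57 [ 0.489 -0.424  0.   ]
top pen_stand 0.81 [ 0.487 -0.422  0.002]
top pen_stand 0.17 [0.47  0.404 0.   ]
top nose 0.64 [ 0.488 -0.424  0.004]
top nose 0.18 [ 0.641  0.444 -0.   ]
top burnisher 0.49 [ 0.484 -0.429 -0.   ]
top burnisher 0.37 [ 0.721 -0.329 -0.001]
b 0.68 537.6801619433198 264.8582995951417 523 552 258 272
493 226
```

View pics/b4.png

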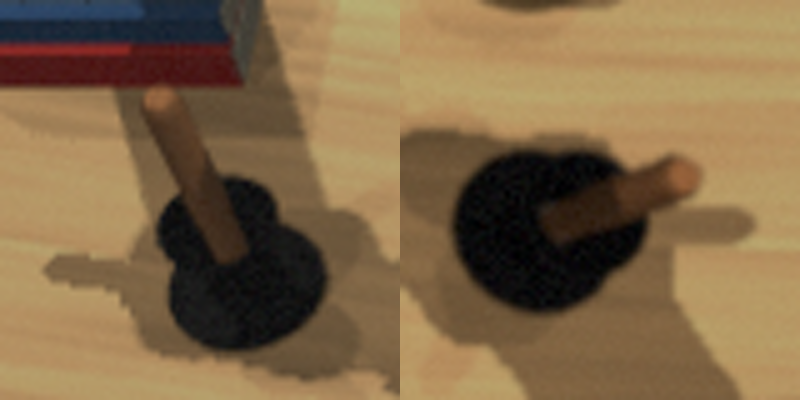

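The crops show the stick's top end at (162,98) in the left panel and (683,177) in the right, leaning slightly in its bore. I'll triangulate from both.

Run:
```python
from h import *
A={c:snap(c) for c in("scene","top")}
for z in(.145,.15,.155,.16): print(z,np.round(ray(A["scene"],(129.4,169.6),z),4),np.round(ray(A["top"],(549.6,261.4),z),4))
```

```text
0.145 [ 0.4831 -0.4242  0.145 ] [ 0.4869 -0.4263  0.145 ]
0.15 [ 0.4866 -0.4212  0.15  ] [ 0.486  -0.4239  0.15  ]
0.155 [ 0.4901 -0.4182  0.155 ] [ 0.485  -0.4214  0.155 ]
0.16 [ 0.4936 -0.4152  0.16  ] [ 0.4841 -0.419   0.16  ]
```

Request:
{"api": "play_rows", "payload": {"commands": [[0,0,0,-1.9,-5,0,0],[0,0,0,-1.9,-10,0,0],[0,0,0,-1.9,-15,0,0],[0,0,0,-1.9,-20,0,0],[0,0,0,-1.9,-25,0,0],[0,0,0,-1.9,-30,2,0],[0,0,0,-1.9,-35,5,0],[0,0,0,-1.9,-39.4,7,0]]}}

```text
clock: 18.2
tool_pos: [0.4872, -0.4095, 0.2102]
ee_rot: [[-1.0, -0.001, 0.0], [-0.001, 1.0, 0.0], [-0.0, 0.0, -1.0]]
force: [1.3, -0.6, -0.0]
gripper_width: 0.0855
grasp_force: 0.0
```

Request:
{"api": "play_rows", "payload": {"commands": [[0,0,0,0,0,0,0],[0,0,0,0,0,0,0],[0,0,0,0,0,0,0],[0,0,0,0,0,4,0],[0,0,0,0,0,8,0],[0,0,0,0,0,11.3,0],[0,0,0,0,0,11.3,0],[0,0,0,0,0,11.3,0]]}}

```text
clock: 19.0
tool_pos: [0.4883, -0.4067, 0.099]
ee_rot: [[-1.0, -0.002, 0.001], [-0.002, 1.0, 0.0], [-0.001, 0.0, -1.0]]
force: [-0.2, 0.3, 0.6]
gripper_width: 0.0854
grasp_force: 0.0
```

Run:
```python
from h import *
st()
o=[]
for c in("scene","top"):
    s=snap(c)
    x,y=map(int,proj(s,[.488,-.425,.1])); x0=max(x-50,0);o.append(cv2.resize(s["image"][y-50:y+50,x0:x0+100],(400,400),interpolation=2)); print(x0,y-50)
cv2.imwrite("pics/b5.png",np.hstack(o))
```

```text
t 19.0 pos [ 0.4883 -0.4067  0.099 ] rot [[-1.0, -0.002, 0.001], [-0.002, 1.0, 0.0], [-0.001, 0.0, -1.0]] w 0.0854 F [-0.2  0.3  0.6]
83 133
489 214
```

View pics/b5.png

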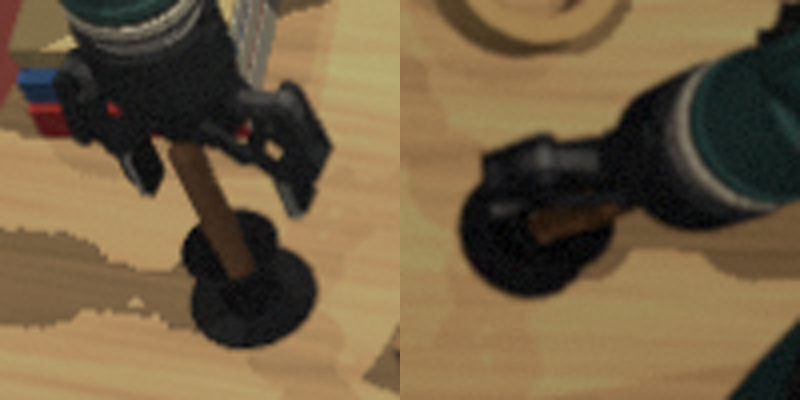

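The stick is between the fingers, but the tool is 1.6 cm short in y. I'll correct that and close.

Request:
{"api": "play_rows", "payload": {"commands": [[0,0,0,0.1,-0.8,0,0],[0,0,0,0.1,-1.6,0.4,0],[0,0,0,0.1,-1.6,0.8,0],[0,0,0,0.1,-1.6,0.8,80],[0,0,0,0.1,-1.6,0.8,140],[0,0,0,0.1,-1.6,0.8,230],[0,0,0,0.1,-1.6,0.8,230],[0,0,0,0.1,-1.6,0.8,230]], "force": 110}}

```text
clock: 19.9
tool_pos: [0.4864, -0.4236, 0.0904]
ee_rot: [[-1.0, -0.0, 0.0], [-0.0, 1.0, 0.0], [-0.0, 0.0, -1.0]]
force: [0.6, 0.1, 0.1]
gripper_width: 0.0178
grasp_force: 101.9
```

Request:
{"api": "play_rows", "payload": {"commands": [[0,0,0,0,0,0,230],[0,0,0,0,0,0,230]]}}

```text
clock: 20.1
tool_pos: [0.4864, -0.4237, 0.0904]
ee_rot: [[-1.0, -0.0, 0.0], [-0.0, 1.0, 0.0], [-0.0, 0.0, -1.0]]
force: [-1.1, 0.5, 3.0]
gripper_width: 0.0179
grasp_force: 102.4
```

Request:
{"api": "play_rows", "payload": {"commands": [[0,0,0,0,0,-3,230],[0,0,0,0,0,-7,230],[0,0,0,0,0,-10,230],[0,0,0,0,0,-13,230],[0,0,0,0,0,-13,230]]}}

```text
clock: 20.6
tool_pos: [0.4884, -0.4263, 0.2247]
ee_rot: [[-1.0, 0.0, 0.007], [0.0, 1.0, -0.006], [-0.007, -0.006, -1.0]]
force: [1.2, -0.5, -1.1]
gripper_width: 0.0178
grasp_force: 102.5
```

Request:
{"api": "play_rows", "payload": {"commands": [[0,0,0.19,1.7,4,0,230],[0,0,0.19,1.7,8,0,230],[0,0,0.19,1.7,12,0,230],[0,0,0.19,1.7,15.6,0,230],[0,0,0.19,1.7,15.6,4,230],[0,0,0.19,1.7,15.6,7,230],[0,0,0.19,1.7,15.6,7,230],[0,0,0.19,1.7,15.6,7,230]]}}

```text
clock: 21.4
tool_pos: [0.4686, -0.268, 0.1495]
ee_rot: [[-0.982, 0.189, -0.002], [0.189, 0.982, 0.001], [0.002, 0.0, -1.0]]
force: [1.3, 0.0, -0.6]
gripper_width: 0.0179
grasp_force: 102.5
```

Run:
```python
from h import *
a=st()
o=[]
for c in("scene","top"):
    s=snap(c)
    for n in("seam0","nose","carton","burnisher"):
      for d in ctrl.pinpoint(n,c)[:6]: 
        if d["p"]>.3: print(c,n,round(d["p"],2),np.round(d["centre"],3))
    x,y=map(int,proj(s,[.48,-.23,.05])); x0=max(x-60,0);o.append(cv2.resize(s["image"][y-60:y+60,x0:x0+120],(400,400),interpolation=2)); print(x0,y-60)
    p=a["tool_pos"]; print("expected nose",proj(s,[p[0],p[1],p[2]-.0854]))
cv2.imwrite("pics/b6.png",np.hstack(o))
```

```text
t 21.4 pos [ 0.4686 -0.268   0.1495] rot [[-0.982, 0.189, -0.002], [0.189, 0.982, 0.001], [0.002, 0.0, -1.0]] w 0.0179 F [ 1.3  0.  -0.6]
scene seam0 0.7 [ 0.491 -0.148  0.01 ]
scene seam0 0.67 [ 0.469 -0.267  0.008]
scene seam0 0.62 [ 0.484 -0.175  0.01 ]
scene seam0 0.56 [ 0.479 -0.209  0.008]
scene nose 0.6 [ 0.466 -0.266  0.06 ]
scene carton 0.86 [ 0.478 -0.21   0.002]
scene burnisher 0.8 [ 0.473 -0.271  0.062]
156 145
expected nose [202.12049491 195.69042246]
top seam0 0.86 [ 0.468 -0.267  0.01 ]
top seam0 0.81 [ 0.481 -0.179  0.009]
top seam0 0.79 [ 0.476 -0.24   0.007]
top seam0 0.76 [ 0.495 -0.146  0.006]
top seam0 0.71 [ 0.48  -0.207  0.006]
top nose 0.47 [ 0.475 -0.268  0.063]
top burnisher 0.71 [ 0.468 -0.272  0.063]
384 208
expected nose [463.46591719 273.50643432]
```

View pics/b6.png

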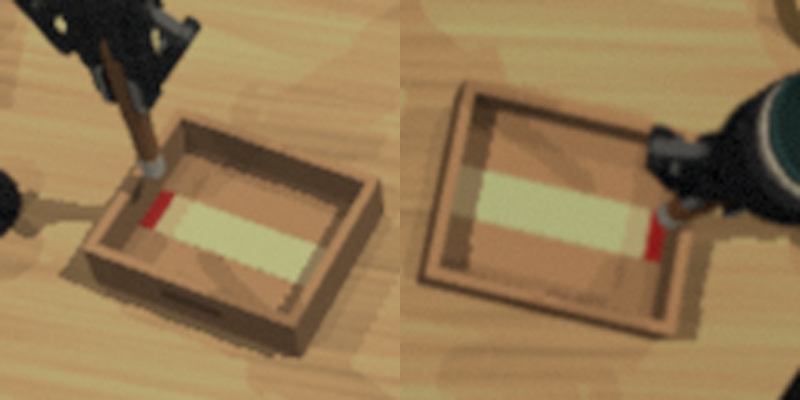

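The nose shows at (150,172) on the left and (665,217) on the right, above the red tab, and it matches the expected projection. I'll lower it to contact.

Request:
{"api": "play_rows", "payload": {"commands": [[0,0,0,0.1,-0.2,3,230],[0,0,0,0.1,-0.2,5,230],[0,0,0,0.1,-0.2,5.3,230],[0,0,0,0.1,-0.2,5.4,230],[0,0,0,0.1,-0.2,5.4,230],[0,0,0,0.1,-0.2,5.4,230]]}}

```text
clock: 22.5
tool_pos: [0.4686, -0.2701, 0.0971]
ee_rot: [[-0.982, 0.189, 0.002], [0.189, 0.982, -0.001], [-0.002, -0.001, -1.0]]
force: [-0.5, 0.4, -0.8]
gripper_width: 0.0176
grasp_force: 102.5
```

Request:
{"api": "play_rows", "payload": {"commands": [[0,0,0,0,0,0.1,230],[0,0,0,0,0,0.2,230],[0,0,0,0,0,0.2,230],[0,0,0,0,0,0.2,230]]}}

```text
clock: 22.9
tool_pos: [0.4679, -0.2697, 0.0942]
ee_rot: [[-0.982, 0.189, 0.0], [0.189, 0.982, -0.0], [-0.0, -0.0, -1.0]]
force: [0.3, -0.1, -1.5]
gripper_width: 0.0179
grasp_force: 102.5
```

Request:
{"api": "play_rows", "payload": {"commands": [[0,0,0,0,0,0.1,230],[0,0,0,0,0,0.1,230],[0,0,0,0,0,0.1,230]]}}

```text
clock: 23.2
tool_pos: [0.468, -0.2697, 0.0933]
ee_rot: [[-0.982, 0.189, 0.0], [0.189, 0.982, -0.0], [-0.0, 0.0, -1.0]]
force: [-0.9, 0.0, 3.5]
gripper_width: 0.0181
grasp_force: 102.7
```

Request:
{"api": "play_rows", "payload": {"commands": [[0,0,0,0,0,0.06,230],[0,0,0,0,0,0.06,230],[0,0,0,0,0,0.06,230]]}}

```text
clock: 23.5
tool_pos: [0.4683, -0.2698, 0.0933]
ee_rot: [[-0.982, 0.189, 0.001], [0.189, 0.982, -0.0], [-0.001, 0.0, -1.0]]
force: [-0.7, 0.9, 7.4]
gripper_width: 0.0178
grasp_force: 102.7
```

Request:
{"api": "play_rows", "payload": {"commands": [[0,0,0,0,0,0,230],[0,0,0,0,0,0,230]]}}

```text
clock: 23.7
tool_pos: [0.4683, -0.2698, 0.0933]
ee_rot: [[-0.982, 0.189, 0.001], [0.189, 0.982, -0.0], [-0.001, 0.0, -1.0]]
force: [-0.8, 0.0, 4.8]
gripper_width: 0.0179
grasp_force: 102.7
```

Request:
{"api": "play_rows", "payload": {"commands": [[0,0,0,0,0,0.05,230],[0,0,0,0,0.25,0.05,230],[0,0,0,0,0.5,0.05,230],[0,0,0,0,0.75,0.05,230],[0,0,0,0,1.0,0.05,230],[0,0,0,0,1.25,0.05,230],[0,0,0,0,1.5,0.05,230],[0,0,0,0,1.75,0.05,230]]}}

```text
clock: 24.5
tool_pos: [0.4725, -0.2559, 0.0933]
ee_rot: [[-0.982, 0.19, 0.004], [0.19, 0.982, -0.005], [-0.005, -0.004, -1.0]]
force: [-0.5, -3.6, 6.5]
gripper_width: 0.0181
grasp_force: 103.3
```

Request:
{"api": "play_rows", "payload": {"commands": [[0,0,0,0,0.25,0,230],[0,0,0,0,0.5,0,230],[0,0,0,0,0.75,0,230],[0,0,0,0,1.0,0,230],[0,0,0,0,1.25,0,230],[0,0,0,0,1.5,0,230],[0,0,0,0,1.75,0,230],[0,0,0,0,2.0,0,230]]}}

```text
clock: 25.3
tool_pos: [0.4764, -0.2361, 0.0933]
ee_rot: [[-0.982, 0.19, 0.004], [0.19, 0.982, -0.005], [-0.005, -0.004, -1.0]]
force: [-0.9, -4.4, 6.5]
gripper_width: 0.0178
grasp_force: 103.3
```

Run:
```python
from h import *
for c in("scene","top"):
    s=snap(c)
    for n in("seam0","carton"):
      for d in ctrl.pinpoint(n,c)[:6]: 
        if d["p"]>.4: print(c,n,round(d["p"],2),np.round(d["centre"],3))
st()
```

```text
scene seam0 0.95 [ 0.492 -0.15   0.011]
scene seam0 0.88 [ 0.469 -0.269  0.01 ]
scene seam0 0.77 [ 0.481 -0.209  0.009]
scene seam0 0.57 [ 0.472 -0.24   0.01 ]
scene seam0 0.57 [ 0.475 -0.236  0.004]
scene carton 0.84 [ 0.481 -0.209 -0.001]
top seam0 0.97 [ 0.475 -0.239  0.004]
top seam0 0.82 [ 0.47  -0.268  0.012]
top seam0 0.75 [ 0.492 -0.142  0.006]
top seam0 0.72 [ 0.482 -0.176  0.009]
top seam0 0.59 [ 0.482 -0.21   0.004]
top carton 0.96 [ 0.484 -0.209  0.001]
top carton 0.65 [0.481 0.226 0.124]
t 25.6 pos [ 0.4765 -0.2358  0.0933] rot [[-0.982, 0.19, 0.004], [0.19, 0.982, -0.004], [-0.005, -0.003, -1.0]] w 0.0178 F [-0.8 -2.1  7.1]
```

Request:
{"api": "play_rows", "payload": {"commands": [[0,0,0,0,0.25,0,230],[0,0,0,0,0.5,0,230],[0,0,0,0,0.75,0,230],[0,0,0,0,1.0,0,230],[0,0,0,0,1.25,0,230],[0,0,0,0,1.5,0,230],[0,0,0,0,1.75,0,230],[0,0,0,0,2.0,0,230]]}}

```text
clock: 26.4
tool_pos: [0.4802, -0.2165, 0.0933]
ee_rot: [[-0.982, 0.19, 0.004], [0.19, 0.982, -0.005], [-0.005, -0.004, -1.0]]
force: [-0.2, -3.6, 6.6]
gripper_width: 0.0177
grasp_force: 103.3
```

Request:
{"api": "play_rows", "payload": {"commands": [[0,0,0,0,0.25,0,230],[0,0,0,0,0.5,0,230],[0,0,0,0,0.75,0,230],[0,0,0,0,1.0,0,230],[0,0,0,0,1.25,0,230],[0,0,0,0,1.5,0,230],[0,0,0,0,1.75,0,230],[0,0,0,0,2.0,0,230]]}}

```text
clock: 27.2
tool_pos: [0.484, -0.1969, 0.0933]
ee_rot: [[-0.982, 0.19, 0.005], [0.19, 0.982, -0.005], [-0.005, -0.004, -1.0]]
force: [0.1, -3.3, 6.9]
gripper_width: 0.0177
grasp_force: 103.3
```

Request:
{"api": "play_rows", "payload": {"commands": [[0,0,0,0,0.25,0,230],[0,0,0,0,0.5,0,230],[0,0,0,0,0.75,0,230],[0,0,0,0,1.0,0,230],[0,0,0,0,1.25,0,230],[0,0,0,0,1.5,0,230],[0,0,0,0,1.75,0,230],[0,0,0,0,2.0,0,230]]}}

```text
clock: 28.0
tool_pos: [0.4878, -0.1772, 0.0933]
ee_rot: [[-0.982, 0.19, 0.005], [0.19, 0.982, -0.005], [-0.005, -0.004, -1.0]]
force: [0.6, -4.4, 7.0]
gripper_width: 0.0179
grasp_force: 103.3
```

Request:
{"api": "play_rows", "payload": {"commands": [[0,0,0,0,0.25,0,230],[0,0,0,0,0.5,0,230],[0,0,0,0,0.75,0,230],[0,0,0,0,1.0,0,230],[0,0,0,0,1.25,0,230],[0,0,0,0,1.5,0,230],[0,0,0,0,1.75,0,230],[0,0,0,0,2.0,0,230]]}}

```text
clock: 28.8
tool_pos: [0.4916, -0.1575, 0.0932]
ee_rot: [[-0.982, 0.191, 0.005], [0.191, 0.982, -0.004], [-0.005, -0.003, -1.0]]
force: [-1.5, -3.6, 8.0]
gripper_width: 0.0174
grasp_force: 103.3
```

Request:
{"api": "play_rows", "payload": {"commands": [[0,0,0,0,0.25,0,230],[0,0,0,0,0.5,0,230],[0,0,0,0,0.75,0,230],[0,0,0,0,1.0,0,230],[0,0,0,0,1.25,0,230],[0,0,0,0,1.25,0,230]]}}

```text
clock: 29.4
tool_pos: [0.494, -0.1448, 0.0933]
ee_rot: [[-0.982, 0.19, 0.004], [0.19, 0.982, -0.004], [-0.005, -0.003, -1.0]]
force: [-1.4, -4.8, 8.4]
gripper_width: 0.0176
grasp_force: 103.4
```

Run:
```python
from h import *
for c in("scene","top"):
    s=snap(c)
    for n in("seam0","carton","nose"):
      for d in ctrl.pinpoint(n,c)[:6]: 
        if d["p"]>.4: print(c,n,round(d["p"],2),np.round(d["centre"],3))
st()
```

```text
scene seam0 0.96 [ 0.472 -0.236  0.01 ]
scene seam0 0.91 [ 0.493 -0.147  0.01 ]
scene seam0 0.8 [ 0.48  -0.204  0.009]
scene seam0 0.78 [ 0.482 -0.177  0.006]
scene seam0 0.6 [ 0.471 -0.27   0.008]
scene carton 0.63 [ 0.478 -0.209  0.002]
scene nose 0.66 [ 0.493 -0.143  0.002]
top seam0 0.42 [ 0.64   0.445 -0.001]
t 29.8 pos [ 0.494  -0.1449  0.0933] rot [[-0.982, 0.19, 0.004], [0.19, 0.982, -0.004], [-0.005, -0.003, -1.0]] w 0.0179 F [-0.5 -3.2  7.7]
```

Request:
{"api": "play_rows", "payload": {"commands": [[0,0,0,0,0,-3,230],[0,0,0,0,0,-8,230],[0,0,0,0,0,-12,230],[0,0,0,0,0,-14,230],[0,0,0,0,0,-14,230]]}}

```text
clock: 30.3
tool_pos: [0.4944, -0.1427, 0.235]
ee_rot: [[-0.982, 0.189, 0.007], [0.189, 0.982, -0.001], [-0.007, 0.0, -1.0]]
force: [-0.1, -1.0, -1.2]
gripper_width: 0.0178
grasp_force: 102.5
```

Request:
{"api": "play_rows", "payload": {"commands": [[0,0,0,-1,-5,0,230],[0,0,0,-2,-10,0,230],[0,0,0,-3,-15,0,230],[0,0,0,-4,-20,0,230],[0,0,0,-4.7,-25,0,230],[0,0,0,-4.7,-27.4,0,230],[0,0,0,-4.7,-27.4,0,230],[0,0,0,-4.7,-27.4,0,230]]}}

```text
clock: 31.1
tool_pos: [0.4857, -0.4197, 0.2301]
ee_rot: [[-0.982, 0.19, -0.003], [0.19, 0.982, 0.002], [0.003, 0.002, -1.0]]
force: [0.2, 1.2, -1.2]
gripper_width: 0.0179
grasp_force: 102.6
```

Request:
{"api": "play_rows", "payload": {"commands": [[0,0,0,0,0,0,230],[0,0,0,0,0,0,230],[0,0,0,0,0,2,230],[0,0,0,0,0,2,230],[0,0,0,0,0,2,230],[0,0,0,0,0,2,230]]}}

```text
clock: 31.7
tool_pos: [0.4874, -0.4197, 0.2128]
ee_rot: [[-0.982, 0.188, 0.001], [0.188, 0.982, -0.001], [-0.001, -0.0, -1.0]]
force: [0.7, 0.1, 0.8]
gripper_width: 0.0177
grasp_force: 102.6
```

Run:
```python
from h import *
st()
o=[]
for c in("scene","top"):
    s=snap(c)
    for n in("nose","pen_stand"):
      for d in ctrl.pinpoint(n,c)[:2]: 
        if d["p"]>.3: print(c,n,round(d["p"],2),np.round(d["centre"],3))
    x,y=map(int,proj(s,[.488,-.425,.1])); x0=max(x-50,0);o.append(cv2.resize(s["image"][y-50:y+50,x0:x0+100],(400,400),interpolation=2)); print(x0,y-50)
cv2.imwrite("pics/b7.png",np.hstack(o))
```

```text
t 31.7 pos [ 0.4874 -0.4197  0.2128] rot [[-0.982, 0.188, 0.001], [0.188, 0.982, -0.001], [-0.001, -0.0, -1.0]] w 0.0177 F [0.7 0.1 0.8]
scene nose 0.72 [ 0.491 -0.421  0.124]
scene pen_stand 0.65 [ 0.49  -0.422 -0.004]
scene pen_stand 0.48 [ 0.478 -0.21   0.004]
83 133
top nose 0.49 [ 0.488 -0.421  0.126]
top pen_stand 0.63 [ 0.487 -0.421  0.001]
489 214
```

View pics/b7.png

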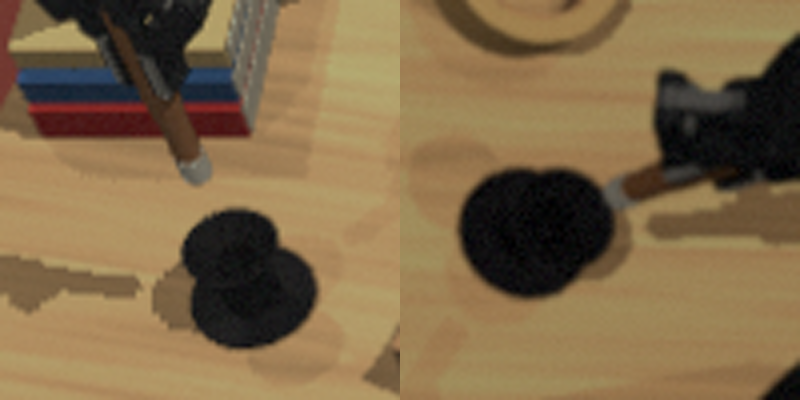

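The nose at (197,172) on the left lines up with the stand's funnel to within 2 mm. I'll insert the stick and release it.

Request:
{"api": "play_rows", "payload": {"commands": [[0,0,0,0,-0.2,3,230],[0,0,0,0,-0.2,6,230],[0,0,0,0,-0.2,8,230],[0,0,0,0,-0.2,9.5,230],[0,0,0,0,-0.2,11,230],[0,0,0,0,-0.2,11.9,230],[0,0,0,0,-0.2,11.9,230],[0,0,0,0,-0.2,11.9,230]]}}

```text
clock: 32.8
tool_pos: [0.4868, -0.4224, 0.0935]
ee_rot: [[-0.982, 0.189, 0.001], [0.189, 0.982, -0.001], [-0.001, -0.001, -1.0]]
force: [0.2, -0.4, -1.1]
gripper_width: 0.018
grasp_force: 102.5
```

Request:
{"api": "play_rows", "payload": {"commands": [[0,0,0,0,0,0.1,230],[0,0,0,0,0,0.1,200],[0,0,0,0,0,0.1,160],[0,0,0,0,0,0.1,100],[0,0,0,0,0,0.1,50],[0,0,0,0,0,0.1,0],[0,0,0,0,0,0.1,0],[0,0,0,0,0,0.1,0]], "force": 60}}

```text
clock: 33.6
tool_pos: [0.4865, -0.4219, 0.092]
ee_rot: [[-0.982, 0.189, 0.0], [0.189, 0.982, 0.0], [-0.0, 0.0, -1.0]]
force: [-0.9, -0.3, -0.1]
gripper_width: 0.0856
grasp_force: 0.0
```

Request:
{"api": "play_rows", "payload": {"commands": [[0,0,0,0,0,-3,0],[0,0,0,0,0,-8,0],[0,0,0,0,0,-13,0],[0,0,0,0,0,-15,0],[0,0,0,0,4,-15,0],[0,0,0,0,8,-15,0],[0,0,0,0,12,-15,0],[0,0,0,0,12,-15,0]]}}

```text
clock: 34.4
tool_pos: [0.5112, -0.2963, 0.2414]
ee_rot: [[-0.984, 0.179, -0.0], [0.179, 0.984, 0.006], [0.001, 0.006, -1.0]]
force: [-1.3, 0.2, 0.1]
gripper_width: 0.0856
grasp_force: 0.0
```

Run:
```python
from h import *
st()
for c in("scene","top"):
    s=snap(c,c+"8.png")
    for n in("nose","pen_stand","burnisher","rook1","weight","carton","seam0","pan_top"):
      for d in ctrl.pinpoint(n,c)[:6]: 
        if d["p"]>.4: print(c,n,round(d["p"],2),np.round(d["centre"],3))
```

```text
t 34.4 pos [ 0.5112 -0.2963  0.2414] rot [[-0.984, 0.179, -0.0], [0.179, 0.984, 0.006], [0.001, 0.006, -1.0]] w 0.0856 F [-1.3  0.2  0.1]
scene nose 0.7 [ 0.437 -0.015  0.004]
scene nose 0.5 [ 0.487 -0.421 -0.001]
scene pen_stand 0.55 [ 0.491 -0.42  -0.005]
scene pen_stand 0.5 [ 0.486 -0.423  0.002]
scene burnisher 0.85 [ 0.487 -0.42   0.   ]
scene burnisher 0.49 [ 0.492 -0.147  0.01 ]
scene rook1 0.92 [ 0.672  0.092 -0.001]
scene rook1 0.91 [ 0.436 -0.012  0.004]
scene rook1 0.78 [ 0.673 -0.096  0.001]
scene weight 0.94 [0.463 0.408 0.001]
scene weight 0.75 [0.347 0.397 0.004]
scene weight 0.68 [0.443 0.512 0.003]
scene carton 0.61 [ 0.479 -0.208  0.006]
scene seam0 0.94 [ 0.477 -0.208  0.008]
scene seam0 0.94 [ 0.493 -0.146  0.011]
scene seam0 0.78 [ 0.475 -0.237  0.005]
scene seam0 0.67 [ 0.47  -0.268  0.008]
scene seam0 0.57 [ 0.48  -0.174  0.007]
scene pan_top 0.55 [0.48  0.229 0.121]
top nose 0.5 [ 0.488 -0.424  0.003]
top pen_stand 0.84 [ 0.487 -0.425  0.001]
top burnisher 0.52 [ 0.484 -0.424  0.001]
top rook1 0.79 [0.666 0.092 0.002]
top rook1 0.65 [ 0.441 -0.011  0.002]
top rook1 0.56 [ 0.676 -0.094 -0.001]
top weight 0.85 [0.355 0.399 0.001]
top weight 0.63 [0.446 0.512 0.002]
top weight 0.56 [0.467 0.405 0.005]
top carton 0.9 [ 0.48  -0.208  0.003]
top seam0 0.77 [ 0.475 -0.242  0.006]
top seam0 0.72 [ 0.48  -0.205  0.003]
top seam0 0.71 [ 0.492 -0.145  0.006]
top seam0 0.65 [ 0.48  -0.176  0.005]
top seam0 0.61 [ 0.47  -0.267  0.01 ]
top pan_top 0.83 [0.477 0.224 0.127]
top pan_top 0.42 [ 0.488 -0.423  0.001]
```

Request:
{"api": "play_rows", "payload": {"commands": [[0,0,0,4.5,0.9,4,0],[0,0,0,4.5,0.9,9,0],[0,0,0,4.5,0.9,13,0],[0,0,0,4.5,0.9,14,0],[0,0,0,4.5,0.9,14,0],[0,0,0,4.5,0.9,14,0],[0,0,0,4.5,0.9,14,0]], "force": 100}}

```text
clock: 36.0
tool_pos: [0.4685, -0.2879, 0.1042]
ee_rot: [[-0.982, 0.189, 0.004], [0.189, 0.982, -0.002], [-0.004, -0.001, -1.0]]
force: [0.5, 0.3, -0.7]
gripper_width: 0.0848
grasp_force: 0.0
```

Run:
```python
from h import *
st()
o=[]
for c in("scene","top"):
    s=snap(c)
    x,y=map(int,proj(s,[.475,-.24,.05])); x0=max(x-60,0);o.append(cv2.resize(s["image"][y-60:y+60,x0:x0+120],(400,400),interpolation=2)); print(x0,y-60)
cv2.imwrite("pics/b9.png",np.hstack(o))
```

```text
t 36.0 pos [ 0.4685 -0.2879  0.1042] rot [[-0.982, 0.189, 0.004], [0.189, 0.982, -0.002], [-0.004, -0.001, -1.0]] w 0.0848 F [ 0.5  0.3 -0.7]
153 142
389 211
```

View pics/b9.png

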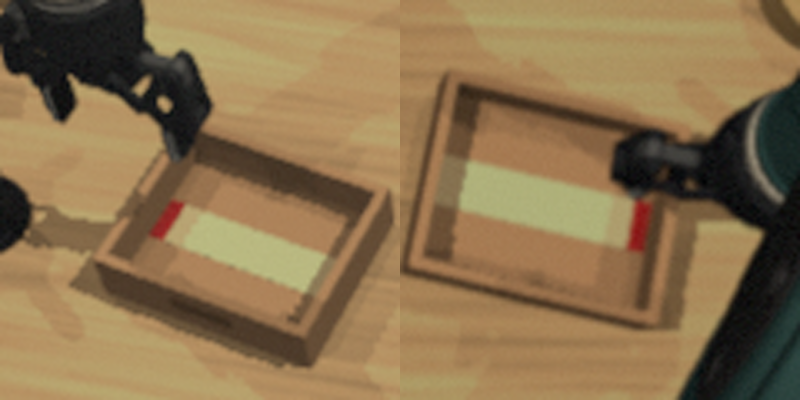

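The fingers straddle the red-tab end wall at about (165,170) on the left, so I can go down and grip the wall.

Request:
{"api": "play_rows", "payload": {"commands": [[0,0,0,0.2,0,4,0],[0,0,0,0.2,0,7,0],[0,0,0,0.2,0,9.0,0],[0,0,0,0.2,0,9.0,0],[0,0,0,0.2,0,9.0,60],[0,0,0,0.2,0,9.0,120],[0,0,0,0.2,0,9.0,170],[0,0,0,0.2,0,9.0,190]]}}

```text
clock: 36.9
tool_pos: [0.4653, -0.2867, 0.0131]
ee_rot: [[-0.982, 0.188, 0.002], [0.188, 0.982, -0.001], [-0.002, -0.001, -1.0]]
force: [0.5, -0.0, -0.3]
gripper_width: 0.028
grasp_force: 0.0
```

Request:
{"api": "play_rows", "payload": {"commands": [[0,0,0,0,0,0,210],[0,0,0,0,0,0,230],[0,0,0,0,0,0,255],[0,0,0,0,0,0,255],[0,0,0,0,0,0,255],[0,0,0,0,0,0,255]]}}

```text
clock: 37.5
tool_pos: [0.4652, -0.2869, 0.0126]
ee_rot: [[-0.982, 0.189, 0.001], [0.189, 0.982, -0.001], [-0.001, -0.001, -1.0]]
force: [-0.7, -0.0, 6.6]
gripper_width: 0.0067
grasp_force: 98.1
```

Run:
```python
from h import *
st()
for c in("scene","top"):
    s=snap(c)
    for n in("carton","seam0"):
      for d in ctrl.pinpoint(n,c)[:6]: 
        if d["p"]>.4: print(c,n,round(d["p"],2),np.round(d["centre"],3))
```

```text
t 37.5 pos [ 0.4652 -0.2869  0.0126] rot [[-0.982, 0.189, 0.001], [0.189, 0.982, -0.001], [-0.001, -0.001, -1.0]] w 0.0067 F [-0.7 -0.   6.6]
scene carton 0.88 [ 0.481 -0.207  0.005]
scene seam0 0.9 [ 0.479 -0.207  0.007]
scene seam0 0.82 [ 0.486 -0.174  0.005]
scene seam0 0.62 [ 0.473 -0.236  0.008]
scene seam0 0.56 [ 0.47  -0.265  0.008]
top carton 0.58 [ 0.48  -0.206  0.005]
top seam0 0.83 [ 0.483 -0.208  0.005]
top seam0 0.74 [ 0.648 -0.426  0.001]
top seam0 0.73 [ 0.482 -0.174  0.009]
top seam0 0.67 [ 0.474 -0.235  0.006]
top seam0 0.59 [ 0.468 -0.266  0.009]
top seam0 0.56 [ 0.492 -0.145  0.006]
```

Request:
{"api": "play_rows", "payload": {"commands": [[0,0,0,0,0,-1,255],[0,0,0,0,0,-3,255],[0,0,0,0,0,-6,255],[0,0,0,0,0,-10,255],[0,0,0,0,0,-14,255],[0,0,0,0,0,-17,255],[0,0,0,0,0,-19,255],[0,0,0,0,0,-19,255]]}}

```text
clock: 38.6
tool_pos: [0.4658, -0.2871, 0.2047]
ee_rot: [[-0.982, 0.188, 0.005], [0.188, 0.982, -0.002], [-0.005, -0.001, -1.0]]
force: [0.2, -1.3, -2.7]
gripper_width: 0.0064
grasp_force: 97.7
```

Request:
{"api": "play_rows", "payload": {"commands": [[0,0,0,0.3,2,0,255],[0,0,0,0.9,5,0,255],[0,0,0,1.5,9,0,255],[0,0,0,2.2,13,0,255],[0,0,0,2.9,17,0,255],[0,0,0,3.6,21,0,255],[0,0,0,4.2,25,0,255],[0,0,0,5,29,0,255]]}}

```text
clock: 39.4
tool_pos: [0.4687, 0.0094, 0.2006]
ee_rot: [[-0.982, 0.188, -0.003], [0.188, 0.982, -0.001], [0.003, -0.001, -1.0]]
force: [1.2, -0.2, -2.1]
gripper_width: 0.0068
grasp_force: 97.9
```

Request:
{"api": "play_rows", "payload": {"commands": [[0,0,-0.03,0.6,3.5,0,255],[0,0,-0.06,1.2,7,0,255],[0,0,-0.1,1.8,10,0,255],[0,0,-0.131,2.3,12.5,0,255],[0,0,-0.131,2.3,13.6,0,255],[0,0,-0.131,2.3,13.6,0,255],[0,0,-0.131,2.3,13.6,0,255],[0,0,-0.131,2.3,13.6,0,255]]}}

```text
clock: 40.2
tool_pos: [0.473, 0.1435, 0.2017]
ee_rot: [[-0.998, 0.062, -0.001], [0.062, 0.998, -0.001], [0.001, -0.001, -1.0]]
force: [-0.2, 0.2, -2.0]
gripper_width: 0.0069
grasp_force: 97.8
```

Run:
```python
from h import *
st()
o=[]
for c in("scene","top"):
    s=snap(c)
    for n in("carton","seam0","pan_top"):
      for d in ctrl.pinpoint(n,c)[:6]: 
        if d["p"]>.4: print(c,n,round(d["p"],2),np.round(d["centre"],3))
    x,y=map(int,proj(s,[.475,.227,.15])); o.append(cv2.resize(s["image"][y-70:y+70,x-70:x+70],(400,400),interpolation=2)); print(x-70,y-70)
cv2.imwrite("pics/b10.png",np.hstack(o))
```

```text
t 40.2 pos [0.473  0.1435 0.2017] rot [[-0.998, 0.062, -0.001], [0.062, 0.998, -0.001], [0.001, -0.001, -1.0]] w 0.0069 F [-0.2  0.2 -2. ]
scene carton 0.64 [0.48  0.223 0.191]
scene seam0 0.95 [0.474 0.224 0.197]
scene seam0 0.85 [0.479 0.288 0.198]
scene seam0 0.78 [0.478 0.256 0.195]
scene seam0 0.7 [0.475 0.166 0.197]
scene seam0 0.56 [0.474 0.193 0.196]
scene pan_top 0.89 [0.483 0.226 0.121]
339 140
top seam0 0.81 [0.474 0.258 0.2  ]
top seam0 0.62 [0.481 0.289 0.195]
166 186
```

View pics/b10.png

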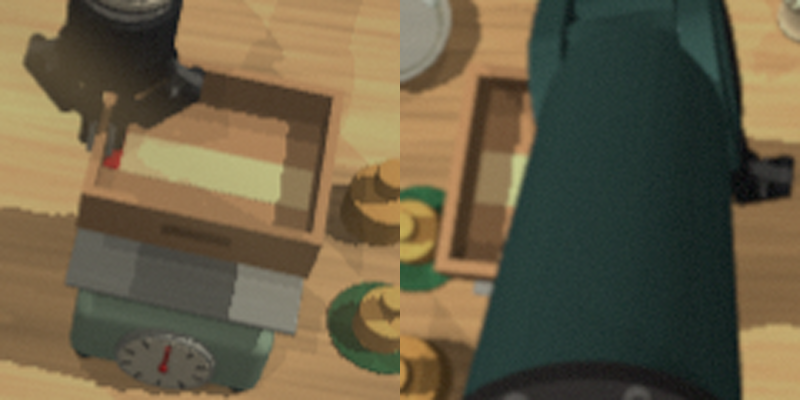

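The carton hangs level above the pan and parallel to it; the grip is at (105,130) on the left. I'll lower it.

Request:
{"api": "play_rows", "payload": {"commands": [[0,0,0,-0.1,0.1,2,255],[0,0,0,-0.1,0.1,4,255],[0,0,0,-0.1,0.1,5.5,255],[0,0,0,-0.1,0.1,6.2,255],[0,0,0,-0.1,0.1,6.6,255],[0,0,0,-0.1,0.1,6.9,255],[0,0,0,-0.1,0.1,7.1,255],[0,0,0,-0.1,0.1,7.1,255]]}}

```text
clock: 41.4
tool_pos: [0.4748, 0.1468, 0.1314]
ee_rot: [[-0.998, 0.059, 0.001], [0.059, 0.998, 0.0], [-0.001, 0.0, -1.0]]
force: [1.1, -0.7, -1.1]
gripper_width: 0.0066
grasp_force: 98.1
```

Request:
{"api": "play_rows", "payload": {"commands": [[0,0,0,0,0,0.1,255],[0,0,0,0,0,0.1,255],[0,0,0,0,0,0.1,255]]}}

```text
clock: 41.7
tool_pos: [0.4748, 0.1468, 0.1304]
ee_rot: [[-0.998, 0.059, 0.001], [0.059, 0.998, 0.0], [-0.001, 0.0, -1.0]]
force: [-0.2, -0.7, 0.0]
gripper_width: 0.0067
grasp_force: 98.2
```

Run:
```python
from h import *
st()
for c in("scene","top"):
    s=snap(c)
    for n in("carton","seam0","pan_top"):
      for d in ctrl.pinpoint(n,c)[:6]: 
        if d["p"]>.4: print(c,n,round(d["p"],2),np.round(d["centre"],3))
```

```text
t 41.7 pos [0.4748 0.1468 0.1304] rot [[-0.998, 0.059, 0.001], [0.059, 0.998, 0.0], [-0.001, 0.0, -1.0]] w 0.0067 F [-0.2 -0.7  0. ]
scene carton 0.87 [0.479 0.226 0.12 ]
scene carton 0.43 [ 0.491 -0.424 -0.005]
scene seam0 0.96 [0.479 0.262 0.124]
scene seam0 0.89 [0.475 0.2   0.128]
scene seam0 0.89 [0.479 0.23  0.125]
scene seam0 0.68 [0.482 0.29  0.128]
scene seam0 0.67 [0.477 0.166 0.127]
top seam0 0.93 [0.484 0.29  0.125]
```

Request:
{"api": "play_rows", "payload": {"commands": [[0,0,0,0,0,0.1,255],[0,0,0,0,0,0.1,220],[0,0,0,0,0,0.1,190],[0,0,0,0,0,0.1,150],[0,0,0,0,0,0.1,150],[0,0,0,0,0,-2,150],[0,0,0,0,0,-6,150],[0,0,0,0,0,-10,150]]}}

```text
clock: 42.9
tool_pos: [0.4735, 0.1463, 0.2306]
ee_rot: [[-0.998, 0.059, -0.002], [0.059, 0.998, -0.001], [0.002, -0.001, -1.0]]
force: [0.7, 1.0, 0.6]
gripper_width: 0.0351
grasp_force: 0.0
```

Request:
{"api": "play_rows", "payload": {"commands": [[0,0,0,0,-4,0,0],[0,0,0,1,-9,0,0],[0,0,0,2,-14,0,0],[0,0,0,2.5,-14.5,0,0],[0,0,0,2.5,-14.5,0,0],[0,0,0,2.5,-14.5,0,0]]}}

```text
clock: 43.5
tool_pos: [0.4414, 0.0044, 0.2301]
ee_rot: [[-0.998, 0.058, 0.001], [0.058, 0.998, 0.001], [-0.001, 0.001, -1.0]]
force: [0.5, -0.2, 0.1]
gripper_width: 0.0854
grasp_force: 0.0
```

Run:
```python
from h import *
st()
o=[]
for c in("scene","top"):
    s=snap(c)
    for n in("carton","seam0","pan_top","rook1"):
      for d in ctrl.pinpoint(n,c)[:6]: 
        if d["p"]>.35: print(c,n,round(d["p"],2),np.round(d["centre"],3))
    x,y=map(int,proj(s,[.475,.227,.15])); o.append(cv2.resize(s["image"][y-70:y+70,x-70:x+70],(400,400),interpolation=2)); print(x-70,y-70)
cv2.imwrite("pics/b11.png",np.hstack(o))
```

```text
t 43.5 pos [0.4414 0.0044 0.2301] rot [[-0.998, 0.058, 0.001], [0.058, 0.998, 0.001], [-0.001, 0.001, -1.0]] w 0.0854 F [ 0.5 -0.2  0.1]
scene carton 0.65 [0.481 0.226 0.12 ]
scene carton 0.36 [ 0.673 -0.092 -0.001]
scene seam0 0.89 [0.478 0.165 0.126]
scene seam0 0.84 [0.478 0.26  0.129]
scene seam0 0.68 [0.483 0.29  0.126]
scene seam0 0.64 [0.478 0.228 0.126]
scene seam0 0.62 [0.475 0.2   0.128]
scene seam0 0.5 [ 0.434 -0.013  0.005]
scene rook1 0.83 [ 0.436 -0.012  0.004]
scene rook1 0.72 [ 0.672 -0.094 -0.002]
scene rook1 0.58 [ 0.669  0.096 -0.002]
339 140
top carton 0.66 [0.48  0.228 0.122]
top seam0 0.97 [0.478 0.194 0.123]
top seam0 0.74 [0.48  0.227 0.122]
top seam0 0.61 [0.479 0.261 0.122]
top seam0 0.55 [0.477 0.165 0.129]
top pan_top 0.47 [0.48  0.228 0.12 ]
top rook1 0.82 [0.667 0.088 0.001]
top rook1 0.72 [ 0.677 -0.091 -0.002]
166 186
```

View pics/b11.png

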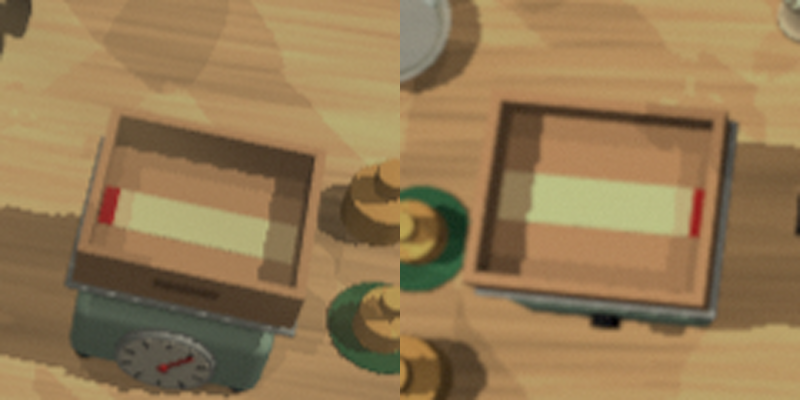

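The carton sits square and centred on the pan in both panels. On to the first rook, at about (0.438, -0.0115).

Request:
{"api": "play_rows", "payload": {"commands": [[0,0,0,0.2,-1.6,4,0],[0,0,0,0.2,-1.6,9,0],[0,0,0,0.2,-1.6,13,0],[0,0,0,0.2,-1.6,16.5,0],[0,0,0,0.2,-1.6,18.2,0],[0,0,0,0.2,-1.6,18.2,0],[0,0,0,0.2,-1.6,18.2,60],[0,0,0,0.2,-1.6,18.2,100]], "force": 40}}

```text
clock: 44.8
tool_pos: [0.4388, -0.0125, 0.049]
ee_rot: [[-0.998, 0.059, 0.002], [0.059, 0.998, -0.0], [-0.002, 0.0, -1.0]]
force: [-0.6, 0.3, -0.1]
gripper_width: 0.0592
grasp_force: 0.0
```

Request:
{"api": "play_rows", "payload": {"commands": [[0,0,0,0,0,0,130],[0,0,0,0,0,0,160],[0,0,0,0,0,0,190],[0,0,0,0,0,0,190],[0,0,0,0,0,0,190]]}}

```text
clock: 45.3
tool_pos: [0.4388, -0.0123, 0.0492]
ee_rot: [[-0.998, 0.058, 0.002], [0.058, 0.998, 0.0], [-0.002, 0.0, -1.0]]
force: [-0.6, 0.9, 6.0]
gripper_width: 0.0362
grasp_force: 39.2
```

Run:
```python
from h import *
st()
for c in("scene","top"):
    s=snap(c)
    for n in("rook1",):
      for d in ctrl.pinpoint(n,c)[:6]: 
        if d["p"]>.25: print(c,n,round(d["p"],2),np.round(d["centre"],3))
```

```text
t 45.3 pos [ 0.4388 -0.0123  0.0492] rot [[-0.998, 0.058, 0.002], [0.058, 0.998, 0.0], [-0.002, 0.0, -1.0]] w 0.0362 F [-0.6  0.9  6. ]
scene rook1 0.95 [0.668 0.093 0.   ]
scene rook1 0.91 [ 0.434 -0.012  0.002]
scene rook1 0.83 [ 0.675 -0.093 -0.   ]
top rook1 0.72 [0.666 0.088 0.002]
top rook1 0.57 [ 0.676 -0.092 -0.002]
```

Request:
{"api": "play_rows", "payload": {"commands": [[0,0,0,0,0,-2,190],[0,0,0,0,0,-6,190],[0,0,0,0,0,-11,190],[0,0,0,0,0,-16,190],[0,0,0,0,0,-21,190],[0,0,0,0,0,-23.5,190],[0,0,0,0,2,-23.5,190],[0,0,0,0,5,-23.5,190]]}}

```text
clock: 46.3
tool_pos: [0.441, 0.0366, 0.285]
ee_rot: [[-0.998, 0.063, 0.004], [0.063, 0.998, 0.002], [-0.004, 0.002, -1.0]]
force: [-0.1, 0.1, -0.2]
gripper_width: 0.0356
grasp_force: 40.4
```

Request:
{"api": "play_rows", "payload": {"commands": [[0,0,0,-0.3,4,0,190],[0,0,0,-0.3,8,0,190],[0,0,0,-0.3,12,0,190],[0,0,0,-0.3,16,0,190],[0,0,0,-0.3,20,0,190],[0,0,0,-0.3,23,0,190],[0,0,0,-0.3,23.8,0,190],[0,0,0,-0.3,23.8,0,190]]}}

```text
clock: 47.1
tool_pos: [0.4572, 0.2758, 0.2831]
ee_rot: [[-0.998, 0.056, -0.0], [0.056, 0.998, -0.0], [0.0, -0.0, -1.0]]
force: [-0.6, 0.2, -0.0]
gripper_width: 0.0358
grasp_force: 40.4
```

Request:
{"api": "play_rows", "payload": {"commands": [[0,0,0,0,0,0,190],[0,0,0,0,0,3,190],[0,0,0,0,0,6,190],[0,0,0,0,0,8,190],[0,0,0,0,0,9.5,190],[0,0,0,0,0,10.2,190],[0,0,0,0,0,10.2,190],[0,0,0,0,0,10.2,190]]}}

```text
clock: 47.9
tool_pos: [0.4585, 0.2742, 0.1818]
ee_rot: [[-0.998, 0.06, 0.001], [0.06, 0.998, 0.0], [-0.001, 0.0, -1.0]]
force: [-0.2, 0.6, 0.1]
gripper_width: 0.036
grasp_force: 40.4
```

Run:
```python
from h import *
st()
for c in("scene","top"):
    s=snap(c)
    for n in("rook1","carton"):
      for d in ctrl.pinpoint(n,c)[:6]: 
        if d["p"]>.25: print(c,n,round(d["p"],2),np.round(d["centre"],3))
```

```text
t 47.9 pos [0.4585 0.2742 0.1818] rot [[-0.998, 0.06, 0.001], [0.06, 0.998, 0.0], [-0.001, 0.0, -1.0]] w 0.036 F [-0.2  0.6  0.1]
scene rook1 0.9 [0.456 0.273 0.135]
scene rook1 0.83 [ 0.676 -0.095 -0.003]
scene rook1 0.72 [0.477 0.164 0.125]
scene rook1 0.58 [ 0.671  0.094 -0.001]
scene rook1 0.42 [0.476 0.226 0.004]
scene carton 0.9 [0.476 0.224 0.12 ]
top rook1 0.89 [ 0.679 -0.094 -0.005]
top rook1 0.77 [ 0.667  0.089 -0.001]
top rook1 0.56 [0.457 0.273 0.133]
top carton 0.67 [0.48  0.23  0.121]
top carton 0.56 [ 0.668  0.09  -0.   ]
```

Request:
{"api": "play_rows", "payload": {"commands": [[0,0,0,0,0,0.3,190],[0,0,0,0,0,0.5,190],[0,0,0,0,0,0.7,190],[0,0,0,0,0,0.8,190],[0,0,0,0,0,0.8,190],[0,0,0,0,0,0.8,150],[0,0,0,0,0,0.8,110],[0,0,0,0,0,0.8,80]]}}

```text
clock: 49.0
tool_pos: [0.458, 0.2749, 0.1731]
ee_rot: [[-0.998, 0.059, 0.0], [0.059, 0.998, 0.0], [-0.0, 0.0, -1.0]]
force: [0.6, 0.5, -0.9]
gripper_width: 0.0585
grasp_force: 0.0
```

Request:
{"api": "play_rows", "payload": {"commands": [[0,0,0,0,0,0,70],[0,0,0,0,0,0,70],[0,0,0,0,0,-3,70],[0,0,0,0,0,-7,70],[0,0,0,0,0,-10,70],[0,0,0,-3,-3,-10,70],[0,0,0,-6,-7,-10,70],[0,0,0,-10,-10,-10,70]]}}

```text
clock: 49.8
tool_pos: [0.5514, 0.1675, 0.2735]
ee_rot: [[-0.998, 0.058, -0.001], [0.058, 0.998, 0.0], [0.001, 0.0, -1.0]]
force: [1.2, 0.2, 0.3]
gripper_width: 0.0619
grasp_force: 0.0
```

Request:
{"api": "play_rows", "payload": {"commands": [[0,0,0,-3,-3,0,0],[0,0,0,-6,-6,0,0],[0,0,0,-9.5,-9.5,0,0],[0,0,0,-9.5,-9.5,0,0],[0,0,0,-9.5,-9.5,0,0]]}}

```text
clock: 50.3
tool_pos: [0.6414, 0.0669, 0.2727]
ee_rot: [[-0.998, 0.062, -0.0], [0.062, 0.998, -0.001], [0.0, -0.001, -1.0]]
force: [-0.8, 0.4, 0.4]
gripper_width: 0.0856
grasp_force: 0.0
```

Run:
```python
from h import *
st()
for c in("scene","top"):
    s=snap(c,c+"12.png")
    for n in("rook1","carton","pan_top"):
      for d in ctrl.pinpoint(n,c)[:6]: 
        if d["p"]>.25: print(c,n,round(d["p"],2),np.round(d["centre"],3))
```

```text
t 50.3 pos [0.6414 0.0669 0.2727] rot [[-0.998, 0.062, -0.0], [0.062, 0.998, -0.001], [0.0, -0.001, -1.0]] w 0.0856 F [-0.8  0.4  0.4]
scene rook1 0.69 [0.456 0.272 0.124]
scene rook1 0.61 [ 0.672  0.095 -0.001]
scene carton 0.69 [0.478 0.228 0.121]
scene pan_top 0.46 [0.484 0.291 0.127]
top rook1 0.9 [ 0.676 -0.094 -0.001]
top rook1 0.79 [0.458 0.276 0.127]
top rook1 0.47 [ 0.648 -0.424  0.002]
top pan_top 0.74 [0.467 0.405 0.002]
```

Request:
{"api": "play_rows", "payload": {"commands": [[0,0,0,-2.6,2.6,0,0],[0,0,0,-2.6,2.6,5,0],[0,0,0,-2.6,2.6,10,0],[0,0,0,-2.6,2.6,15,0],[0,0,0,-2.6,2.6,19,0],[0,0,0,-2.6,2.6,22.4,0],[0,0,0,-2.6,2.6,22.4,0],[0,0,0,-2.6,2.6,22.4,60]]}}

```text
clock: 51.5
tool_pos: [0.6686, 0.0934, 0.0492]
ee_rot: [[-0.998, 0.058, -0.0], [0.058, 0.998, -0.0], [0.0, -0.0, -1.0]]
force: [1.2, 0.1, 0.0]
gripper_width: 0.073
grasp_force: 0.0
```

Request:
{"api": "play_rows", "payload": {"commands": [[0,0,0,0,0,0,100],[0,0,0,0,0,0,130],[0,0,0,0,0,0,160],[0,0,0,0,0,0,190],[0,0,0,0,0,0,190],[0,0,0,0,0,0,190]]}}

```text
clock: 52.1
tool_pos: [0.6704, 0.0931, 0.0514]
ee_rot: [[-0.998, 0.059, 0.004], [0.059, 0.998, 0.001], [-0.004, 0.001, -1.0]]
force: [-0.2, -0.5, 7.6]
gripper_width: 0.0368
grasp_force: 39.4
```

Request:
{"api": "play_rows", "payload": {"commands": [[0,0,0,0,0,-2,190],[0,0,0,0,0,-6,190],[0,0,0,0,0,-11,190],[0,0,0,0,0,-16,190],[0,0,0,0,0,-21,190],[0,0,0,0,0,-23.5,190],[0,0,0,0,0,-23.5,190]]}}

```text
clock: 52.8
tool_pos: [0.6714, 0.0931, 0.29]
ee_rot: [[-0.998, 0.059, 0.01], [0.059, 0.998, 0.002], [-0.01, 0.003, -1.0]]
force: [0.8, -0.7, -1.3]
gripper_width: 0.036
grasp_force: 40.4
```

Run:
```python
from h import *
st()
for c in("scene","top"):
    s=snap(c)
    for n in("rook1","carton"):
      for d in ctrl.pinpoint(n,c)[:6]: 
        if d["p"]>.25: print(c,n,round(d["p"],2),np.round(d["centre"],3))
```

```text
t 52.8 pos [0.6714 0.0931 0.29  ] rot [[-0.998, 0.059, 0.01], [0.059, 0.998, 0.002], [-0.01, 0.003, -1.0]] w 0.036 F [ 0.8 -0.7 -1.3]
scene rook1 0.7 [ 0.677 -0.092 -0.001]
scene rook1 0.69 [0.669 0.094 0.239]
scene rook1 0.57 [0.452 0.273 0.128]
scene carton 0.75 [0.48  0.224 0.122]
top rook1 0.79 [ 0.676 -0.092 -0.002]
```

Request:
{"api": "play_rows", "payload": {"commands": [[0,0,0,3,2,0,190],[0,0,0,6,4.3,0,190],[0,0,0,9,6.5,0,190],[0,0,0,12,8.6,0,190],[0,0,0,15,10.7,0,190],[0,0,0,17.2,12.3,0,190],[0,0,0,17.2,12.3,0,190],[0,0,0,17.2,12.3,0,190]]}}

```text
clock: 53.9
tool_pos: [0.5034, 0.2263, 0.2832]
ee_rot: [[-0.998, 0.057, -0.001], [0.057, 0.998, -0.001], [0.001, -0.001, -1.0]]
force: [0.3, 0.3, -0.8]
gripper_width: 0.0362
grasp_force: 40.5
```

Request:
{"api": "play_rows", "payload": {"commands": [[0,0,0,0,0,0,190],[0,0,0,0,0,3,190],[0,0,0,0,0,6,190],[0,0,0,0,0,8,190],[0,0,0,0,0,9.5,190],[0,0,0,0,0,10.2,190],[0,0,0,0,0,10.2,190],[0,0,0,0,0,10.2,190]]}}

```text
clock: 54.7
tool_pos: [0.5051, 0.2257, 0.1825]
ee_rot: [[-0.998, 0.06, 0.001], [0.06, 0.998, 0.0], [-0.001, 0.0, -1.0]]
force: [-0.1, 0.1, -0.6]
gripper_width: 0.0365
grasp_force: 40.5
```

Run:
```python
from h import *
st()
for c in("scene","top"):
    s=snap(c)
    for n in("rook1","carton"):
      for d in ctrl.pinpoint(n,c)[:6]: 
        if d["p"]>.25: print(c,n,round(d["p"],2),np.round(d["centre"],3))
```

```text
t 54.7 pos [0.5051 0.2257 0.1825] rot [[-0.998, 0.06, 0.001], [0.06, 0.998, 0.0], [-0.001, 0.0, -1.0]] w 0.0365 F [-0.1  0.1 -0.6]
scene rook1 0.84 [ 0.672 -0.094 -0.001]
scene rook1 0.67 [0.453 0.278 0.126]
scene rook1 0.64 [0.503 0.227 0.132]
scene carton 0.57 [0.48  0.224 0.119]
top rook1 0.69 [0.457 0.276 0.126]
top rook1 0.6 [ 0.674 -0.096  0.003]
top rook1 0.57 [0.502 0.224 0.132]
top carton 0.74 [0.482 0.229 0.117]
```

Request:
{"api": "play_rows", "payload": {"commands": [[0,0,0,0,0,0.3,190],[0,0,0,0,0,0.5,190],[0,0,0,0,0,0.7,190],[0,0,0,0,0,0.9,190],[0,0,0,0,0,0.9,190],[0,0,0,0,0,0.9,150],[0,0,0,0,0,0.9,110],[0,0,0,0,0,0.9,70]]}}

```text
clock: 55.8
tool_pos: [0.5041, 0.226, 0.173]
ee_rot: [[-0.998, 0.059, 0.0], [0.059, 0.998, -0.0], [-0.0, -0.0, -1.0]]
force: [-0.2, 0.5, -0.1]
gripper_width: 0.0609
grasp_force: 0.0
```

Request:
{"api": "play_rows", "payload": {"commands": [[0,0,0,0,0,0,70],[0,0,0,0,0,0,70],[0,0,0,0,0,-3,70],[0,0,0,0,0,-7,70],[0,0,0,0,0,-10,70],[0,0,0,-2,-3,-10,70],[0,0,0,-4.5,-7,-10,70],[0,0,0,-6.5,-10.5,-10,70]]}}

```text
clock: 56.6
tool_pos: [0.5639, 0.1161, 0.2737]
ee_rot: [[-0.998, 0.058, 0.002], [0.058, 0.998, 0.0], [-0.002, 0.0, -1.0]]
force: [1.1, 0.9, -1.0]
gripper_width: 0.0624
grasp_force: 0.0
```

Request:
{"api": "play_rows", "payload": {"commands": [[0,0,0,-2.4,-4,0,0],[0,0,0,-4.8,-8,0,0],[0,0,0,-7.2,-12,0,0],[0,0,0,-9.6,-16,0,0],[0,0,0,-12.3,-20.4,0,0],[0,0,0,-12.3,-20.4,0,0],[0,0,0,-12.3,-20.4,0,0]]}}

```text
clock: 57.3
tool_pos: [0.6735, -0.0957, 0.2727]
ee_rot: [[-0.998, 0.063, -0.0], [0.063, 0.998, -0.001], [0.0, -0.001, -1.0]]
force: [-0.2, 0.0, -0.2]
gripper_width: 0.0859
grasp_force: 0.0
```

Run:
```python
from h import *
st()
for c in("scene","top"):
    s=snap(c,c+"13.png")
    for n in("rook1","carton","weight","burnisher"):
      for d in ctrl.pinpoint(n,c)[:6]: 
        if d["p"]>.25: print(c,n,round(d["p"],2),np.round(d["centre"],3))
```

```text
t 57.3 pos [ 0.6735 -0.0957  0.2727] rot [[-0.998, 0.063, -0.0], [0.063, 0.998, -0.001], [0.0, -0.001, -1.0]] w 0.0859 F [-0.2  0.  -0.2]
scene rook1 0.96 [0.501 0.227 0.12 ]
scene rook1 0.94 [ 0.677 -0.094  0.002]
scene rook1 0.86 [0.454 0.274 0.127]
scene rook1 0.71 [ 0.483 -0.42   0.   ]
scene carton 0.95 [0.479 0.226 0.119]
scene carton 0.7 [0.456 0.274 0.125]
scene weight 0.8 [0.465 0.409 0.001]
scene weight 0.58 [0.349 0.398 0.002]
scene weight 0.53 [0.442 0.512 0.004]
scene burnisher 0.78 [ 0.487 -0.421  0.002]
top rook1 0.6 [0.501 0.223 0.121]
top rook1 0.58 [0.458 0.277 0.125]
top carton 0.86 [0.48  0.229 0.119]
top carton 0.72 [ 0.651 -0.424 -0.   ]
top carton 0.47 [0.469 0.405 0.001]
top weight 0.86 [0.47  0.401 0.001]
top weight 0.82 [0.354 0.4   0.001]
top weight 0.73 [0.446 0.517 0.003]
top burnisher 0.62 [ 0.485 -0.426  0.002]
```

Request:
{"api": "play_rows", "payload": {"commands": [[0,0,0,-0.2,0.2,0,0],[0,0,0,-0.2,0.2,5,0],[0,0,0,-0.2,0.2,10,0],[0,0,0,-0.2,0.2,15,0],[0,0,0,-0.2,0.2,19,0],[0,0,0,-0.2,0.2,22.4,0],[0,0,0,-0.2,0.2,22.4,0],[0,0,0,-0.2,0.2,22.4,60]]}}

```text
clock: 58.6
tool_pos: [0.676, -0.0917, 0.0491]
ee_rot: [[-0.998, 0.059, -0.0], [0.059, 0.998, -0.0], [0.0, -0.0, -1.0]]
force: [-0.2, -0.9, 1.5]
gripper_width: 0.0734
grasp_force: 0.0
```

Request:
{"api": "play_rows", "payload": {"commands": [[0,0,0,0,0,0,100],[0,0,0,0,0,0,130],[0,0,0,0,0,0,160],[0,0,0,0,0,0,190],[0,0,0,0,0,0,190],[0,0,0,0,0,0,190]]}}

```text
clock: 59.2
tool_pos: [0.6775, -0.092, 0.0514]
ee_rot: [[-0.998, 0.059, 0.004], [0.059, 0.998, -0.0], [-0.004, -0.0, -1.0]]
force: [0.1, -0.2, 7.4]
gripper_width: 0.0359
grasp_force: 39.5
```

Request:
{"api": "play_rows", "payload": {"commands": [[0,0,0,0,0,-2,190],[0,0,0,0,0,-6,190],[0,0,0,0,0,-11,190],[0,0,0,0,0,-16,190],[0,0,0,0,0,-21,190],[0,0,0,0,0,-23.5,190],[0,0,0,0,0,-23.5,190]]}}

```text
clock: 59.9
tool_pos: [0.6784, -0.0924, 0.29]
ee_rot: [[-0.998, 0.059, 0.01], [0.059, 0.998, -0.001], [-0.011, -0.0, -1.0]]
force: [0.8, -1.1, -0.9]
gripper_width: 0.0359
grasp_force: 40.4
```

Run:
```python
from h import *
st()
for c in("scene","top"):
    s=snap(c)
    for n in("rook1",):
      for d in ctrl.pinpoint(n,c)[:6]: 
        if d["p"]>.25: print(c,n,round(d["p"],2),np.round(d["centre"],3))
```

```text
t 59.9 pos [ 0.6784 -0.0924  0.29  ] rot [[-0.998, 0.059, 0.01], [0.059, 0.998, -0.001], [-0.011, -0.0, -1.0]] w 0.0359 F [ 0.8 -1.1 -0.9]
scene rook1 0.75 [0.456 0.275 0.126]
scene rook1 0.69 [0.505 0.225 0.124]
scene rook1 0.58 [ 0.673 -0.092  0.239]
scene rook1 0.58 [0.483 0.286 0.126]
scene rook1 0.5 [ 0.463  0.405 -0.003]
top rook1 0.8 [0.499 0.221 0.12 ]
top rook1 0.6 [0.461 0.276 0.123]
```

Request:
{"api": "play_rows", "payload": {"commands": [[0,0,0,1.5,1.6,0,190],[0,0,0,4,4.4,0,190],[0,0,0,6.5,7.1,0,190],[0,0,0,9,9.9,0,190],[0,0,0,11.5,12.6,0,190],[0,0,0,14,15.4,0,190],[0,0,0,16,17.6,0,190],[0,0,0,16,17.6,0,190]]}}

```text
clock: 60.9
tool_pos: [0.5218, 0.0979, 0.2816]
ee_rot: [[-0.999, 0.051, -0.007], [0.051, 0.999, 0.001], [0.007, 0.001, -1.0]]
force: [-0.0, -0.7, -1.4]
gripper_width: 0.0361
grasp_force: 40.3
```

Request:
{"api": "play_rows", "payload": {"commands": [[0,0,0,2,2.2,0,190],[0,0,0,4,4.4,0,190],[0,0,0,6,6.6,0,190],[0,0,0,7.8,8.6,0,190],[0,0,0,7.8,8.6,0,190],[0,0,0,7.8,8.6,4,190],[0,0,0,7.8,8.6,4,190],[0,0,0,7.8,8.6,4,190]]}}

```text
clock: 61.7
tool_pos: [0.4532, 0.1825, 0.2432]
ee_rot: [[-0.998, 0.061, -0.003], [0.061, 0.998, -0.003], [0.003, -0.003, -1.0]]
force: [-0.2, 0.1, -1.1]
gripper_width: 0.0358
grasp_force: 40.4
```

Request:
{"api": "play_rows", "payload": {"commands": [[0,0,0,0,0,3,190],[0,0,0,0,0,5,190],[0,0,0,0,0,6,190],[0,0,0,0,0,6.2,190],[0,0,0,0,0,6.2,190],[0,0,0,0,0,6.2,190]]}}

```text
clock: 62.3
tool_pos: [0.4545, 0.1842, 0.1831]
ee_rot: [[-0.998, 0.059, 0.002], [0.059, 0.998, 0.001], [-0.002, 0.001, -1.0]]
force: [-0.4, 0.6, -1.6]
gripper_width: 0.0359
grasp_force: 40.5
```

Run:
```python
from h import *
st()
for c in("scene","top"):
    s=snap(c)
    for n in("rook1",):
      for d in ctrl.pinpoint(n,c)[:6]: 
        if d["p"]>.25: print(c,n,round(d["p"],2),np.round(d["centre"],3))
```

```text
t 62.3 pos [0.4545 0.1842 0.1831] rot [[-0.998, 0.059, 0.002], [0.059, 0.998, 0.001], [-0.002, 0.001, -1.0]] w 0.0359 F [-0.4  0.6 -1.6]
scene rook1 0.91 [0.504 0.224 0.123]
scene rook1 0.86 [0.45  0.183 0.13 ]
scene rook1 0.82 [0.456 0.274 0.126]
top rook1 0.63 [0.453 0.182 0.131]
```

Lower the last rook, release it, retreat and check everything.

Request:
{"api": "play_rows", "payload": {"commands": [[0,0,0,0,0,0.3,190],[0,0,0,0,0,0.5,190],[0,0,0,0,0,0.7,190],[0,0,0,0,0,1.0,190],[0,0,0,0,0,1.0,190],[0,0,0,0,0,1.0,150],[0,0,0,0,0,1.0,110],[0,0,0,0,0,1.0,70]]}}

```text
clock: 63.3
tool_pos: [0.4536, 0.184, 0.172]
ee_rot: [[-0.998, 0.059, 0.0], [0.059, 0.998, 0.0], [-0.0, 0.0, -1.0]]
force: [-0.3, 0.0, 0.7]
gripper_width: 0.0613
grasp_force: 0.0
```

Request:
{"api": "play_rows", "payload": {"commands": [[0,0,0,0,0,0,70],[0,0,0,0,0,0,70],[0,0,0,0,0,-3,70],[0,0,0,0,0,-7,70],[0,0,0,0,0,-11,70],[0,0,0,0,-4,-11,70],[0,0,0,0,-9,-11,70],[0,0,0,0,-14,-11,70]]}}

```text
clock: 64.1
tool_pos: [0.4453, 0.0432, 0.2826]
ee_rot: [[-0.998, 0.056, 0.002], [0.056, 0.998, 0.001], [-0.002, 0.001, -1.0]]
force: [1.2, -0.6, 0.4]
gripper_width: 0.0619
grasp_force: 0.0
```

Request:
{"api": "play_rows", "payload": {"commands": [[0,0,0,0,-4,0,70],[0,0,0,0,-8,0,70],[0,0,0,0,-12,0,70],[0,0,0,0,-12,0,70],[0,0,0,0,-12,0,70]]}}

```text
clock: 64.6
tool_pos: [0.438, -0.0763, 0.2821]
ee_rot: [[-0.998, 0.062, 0.0], [0.062, 0.998, 0.0], [-0.0, 0.0, -1.0]]
force: [-0.4, 0.3, 0.5]
gripper_width: 0.0619
grasp_force: 0.0
```

Run:
```python
from h import *
st()
for c in("scene","top"):
    s=snap(c,c+"14.png")
    for n in("rook1","carton","pan_top","weight","weight_pad","nose","ashtray","timer","king","tape_roll"):
      for d in ctrl.pinpoint(n,c)[:4]: 
        if d["p"]>.45: print(c,n,round(d["p"],2),np.round(d["centre"],3))
```

```text
t 64.6 pos [ 0.438  -0.0763  0.2821] rot [[-0.998, 0.062, 0.0], [0.062, 0.998, 0.0], [-0.0, 0.0, -1.0]] w 0.0619 F [-0.4  0.3  0.5]
scene rook1 0.65 [0.45  0.181 0.122]
scene rook1 0.59 [0.457 0.276 0.126]
scene rook1 0.56 [0.502 0.226 0.122]
scene carton 0.69 [0.477 0.225 0.117]
scene weight 0.98 [0.353 0.396 0.003]
scene weight 0.96 [0.464 0.411 0.003]
scene weight 0.68 [0.441 0.513 0.002]
scene weight_pad 0.73 [ 0.466  0.406 -0.001]
scene nose 0.51 [ 0.485 -0.422 -0.001]
scene ashtray 0.66 [ 0.646  0.438 -0.002]
scene timer 0.77 [ 0.716  0.311 -0.001]
scene timer 0.67 [0.482 0.29  0.124]
scene king 0.61 [ 0.717 -0.327  0.003]
scene tape_roll 0.93 [ 0.647 -0.424 -0.002]
top rook1 0.8 [0.501 0.22  0.122]
top rook1 0.76 [0.449 0.18  0.121]
top rook1 0.76 [0.458 0.278 0.123]
top carton 0.78 [0.484 0.23  0.12 ]
top weight 0.96 [0.466 0.405 0.004]
top weight 0.86 [0.352 0.396 0.002]
top weight 0.67 [0.477 0.259 0.122]
top weight_pad 0.86 [ 0.469  0.406 -0.003]
top nose 0.69 [0.475 0.168 0.126]
top nose 0.51 [ 0.488 -0.425  0.002]
top ashtray 0.95 [ 0.641  0.44  -0.002]
top timer 0.55 [0.716 0.309 0.003]
top timer 0.55 [ 0.486 -0.424  0.002]
top king 0.66 [ 0.721 -0.328 -0.001]
top tape_roll 0.77 [ 0.648 -0.422  0.003]
```

View pics/scene14.png

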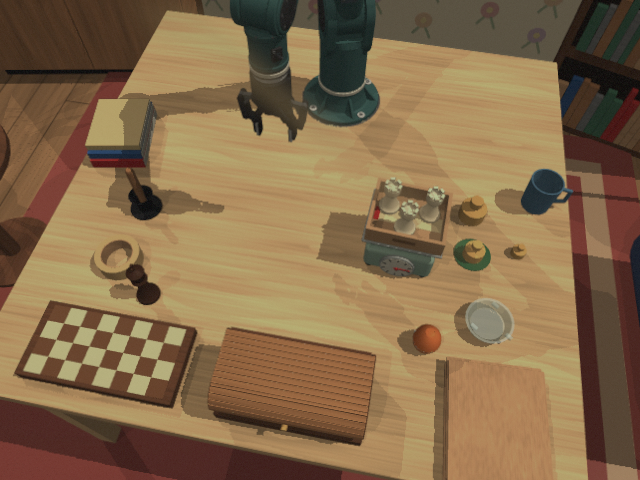

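The picture shows all three rooks upright in the carton on the pan at (392,190), (409,215) and (434,202). The weight is on its pad at (473,250), the burnisher is in its stand at (143,195), and the bystanders have not moved.

```bash
python3 -c "
from h import *
print(ctrl.finish_job())"
```

```text
the job is handed in; nothing more can be done
None
```

I did every step in the order asked and handed the job in at about 65 s: scale checked, tape burnished at about 7 N, and all three rooks upright in the carton, centred on the pan; no verdict came back.

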